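# Park the tall reagent bottle in its retaining bay

### The job

Park the tall amber bottle: push it low on its body, so that it slides upright across the bench, into the white retaining bay until it stands against the bay's back wall; then push the blue gate shut across the mouth behind it. Never lift or tip the bottle, and touch it only below its white band; leave the jar, beaker and weight where they stand, and finish with the robot clear of everything.

Things in the scene. Friction and masses are not known exactly. Their poses are not given: they have to be found in the camera images.
- bottle: Tall round amber bottle with a blue cap, closed, about 0.42 kg: body 60 mm in diameter, straight up to 155 mm, then shoulder and cap to 215 mm. Origin: centre of its underside; z points up its axis. A white band runs round it 80 to 90 mm above its foot. It stands loose on the bench and tips if it is pushed high up.
- bottle_top: The part of the same bottle above the white band (from 90 mm above the foot to the cap), which must not be touched. Its origin is the same point as the bottle's (centre of the underside), not the centre of this part.
- bay: White three-sided bay, blue back edge, fixed, no floor; walls 40 mm high, 6 thick. Origin: on the bench, where the bottle's centre is when it touches the back wall's middle. x points from mouth to back wall, y left seen from the mouth. Inner faces (mm): back x = 30, sides y = +43 and -43; sides end at x = -34 (mouth). Steel hinge post, 12 mm diameter, 46 high, at x = -43, y = 46.
- gate (a joint): Blue gate's angle (rad) on an upright hinge left of the mouth. 0: shut across the mouth, along the bay's -y (stop); 1.57: straight out, along the bay's -x; larger: leaning outward, to +y; stop at 2.3. Stiff (0.04 N m, under 1 N at the tip), stays where left.
- gate_hinge (a point): Point on the gate's hinge axis, 26 mm above the bench. The gate is a bar from here to gate_tip, 6 mm thick, from 12 to 40 mm above the bench. Shut, its inner face is 10 mm clear of a bottle that touches the back wall.
- gate_tip (a point): Centre of the gate's free round end (10 mm diameter), 26 mm above the bench, 64 mm from the hinge axis; shut, it lies a little past the middle of the mouth.
- jar: Bystander: squat clear glass jar with a white lid, 60 mm in diameter, 62 mm high; origin at the centre of its underside.
- beaker: Bystander: open glass beaker, 60 mm in diameter at the rim, 75 mm high; origin at the centre of its underside.
- weight: Bystander: brass balance weight with a small knob on top, 40 mm in diameter, 60 mm high; origin at the centre of its underside.

How it is judged:
On the way, in this order (a step that is already met when the one before it is completed fails the run):
1. the bottle stands upright in the bay, within 15 mm of touching the back wall (x of bottle in the frame of bay between -0.015 and 0.006 m and y of bottle in the frame of bay between -0.018 and 0.018 m and angle between bottle's own z axis and vertical below 0.08 rad), for 0.2 s.
2. the gate is shut behind it (value of joint gate below 0.15 rad), for 0.2 s.
At the end, for the whole second after the job is handed in: The bottle stands upright (within 0.08 rad) and at rest in the bay, within 15 mm of touching the back wall and between the side walls; the gate is shut (below 0.15 rad); jar, beaker and weight are within 20 mm of where they stood (all of step 1 and linear speed of bottle below 0.02 m/s and value of joint gate below 0.15 rad and distance of each of jar, beaker, weight from where it was at the start of the episode below 0.02 m).
It fails at once if the bottle is lifted off the bench (its foot's centre more than 12 mm up) (height (world z) of bottle above 0.012 m).
It fails at once if the bottle tips by more than 0.25 rad (angle between bottle's own z axis and vertical above 0.25 rad).
It fails at once if the robot touches the bottle above its white band (contact force between any of the arm, the fingers and bottle_top above 1 N).
It fails at once if the jar, beaker or weight is moved by more than 20 mm or tipped (distance of any of jar, beaker, weight from where it was at the start of the episode above 0.02 m or angle between any of jar, beaker, weight's own z axis and vertical above 0.3 rad).
It also fails if it takes over 72 s, if anything falls off the work surface, if the arm or the gripper's body presses on something with over 40 N, if the wrist force passes 120 N, or if a joint passes its speed limit or range.

### The arm

A 7-joint arm with a two-finger parallel gripper is mounted at the origin on the work surface. World frame = base frame: x ahead of the robot, y to its left, z up, the work surface at z = 0. Lengths are in m, angles in rad, forces in N, time in s.
With the tool pointing down it reaches from about 0.425 to 0.875 m from the base axis. Payload 4.7 kg.
Tool frame: the origin (TCP) lies midway between the tips of the shut fingers; the grasp point (between the pads) lies 19 mm behind it; y points along the fingers, z is the direction in which the jaws open and shut, and the axes are right-handed (so a half turn about y gives the same grasp; the last joint's range is limited). The gripper opens to 87 mm and grips with 3 to 60 N. Pads are 19 mm wide; open, the fingers measure 117 mm over their backs; the gripper's body (75 mm by 190 mm) begins 51 mm behind the grasp point.
Start: joints at [-1.141, 0.321, -0.07, 1.45, 0.023, 1.371, -0.057], TCP at [0.263, 0.595, 0.223] pointing down, gripper open.
Joint ranges: [-2.86, 2.86], [-0.3, 2.09], [-1.38, 1.24], [0.06, 2.45], [-1.56, 4.7], [0.09, 2.05], [-2.69, 2.69]. Speed limits (rad/s): [2.57, 2.57, 3.14, 3.14, 3.14, 3.14, 3.14].

### API

Orientations are given as a rotation vector (axis times angle).
In Python, from bench import ctrl gives the robot as it stands.
- The arm moves only by the tool play_rows, never from a script. Its arguments are lists of equal length, an entry for each row: "translation": the shift along the tool's x, y, z in mm, a list of three; "turn": the turn, a rotation vector about the tool's x, y, z in rad, a list of three; "fingers": the opening, from -1 (shut) to 1 (fully open), so that 0 is half open. In form: {"translation": [[dx, dy, dz], ...], "turn": [[wx, wy, wz], ...], "fingers": [fingers, ...]}. A call has exactly 10 rows; each row shifts and turns the commanded pose from where the row before left it, along the tool's axes as they then stand; what a row does not reach is not made up. A row lasts 1/12 s, in which the tool goes at most 41.7 mm and 7.16 degrees, less where a joint would pass 70% of its speed; a pose out of reach is approached as far as the arm can. A call with a gripper value outside its range is refused whole. The fingers move at their own pace and stop on an object; "grip_force" is the grip in N (left out, the last holds). Time passes only in rows, so rows that do not move let the fingers close, or fill a call up. It gives the time, the measured TCP pose, the force and the opening at its end, in the units of the state.
- ctrl.get_state(): the state, without advancing time (a new reading comes with each control period).
- ctrl.get_image(name): name is "side" or "top" or "wrist"; returns the picture (420x560x3 uint8, blue, green, red); there is no depth.
- ctrl.camera_info(name): a dict with "camera_matrix" (3x3 intrinsics, pixels), "R" (3x3) and "t" (3): a world point X has camera coordinates R X + t. Camera axes: x right, y down, z forward; pixel columns grow to the right and rows downward; lengths in m; the calibration is good to about 2 mm. A picture is of the moment at which its call begins: read the wrist's pose just before it. camera_info takes no time and is no camera call; for the wrist camera it gives the pose at the moment of the call.
- ctrl.close_job(): hands the job in, once; it reports no verdict.
The state is a dict: "time": time; "joint_positions": joint angles; "qd": joint speeds; "joint_torque": joint torques, N m; "position": TCP position; "tool_rot": TCP orientation; "ft_force": force on the tool from outside, world axes, zero at the start; "torque": the same for the moment, N m; "grip_width": opening from 0.0 (shut) to 1.0 (fully open).
Only numpy, scipy, OpenCV 4.12 (cv2) and the standard library are available. Lean on these libraries where they do the work, as an engineer would, in place of code of your own. Each camera call takes 0.05 s, during which the arm holds its last target.

## Working session

There is one attempt and no reset: what is moved stays moved. The work goes in short steps, Python scripts to look and compute and a tool call to move; the robot and the scene stay as the last step left them, time stands still between calls to the robot, and variables do not carry over. Pictures are saved under pics/ and viewed, and the job is handed in when it is done.

Besides the shell and the picture viewer there is one more tool, called after ">>>" by a JSON object that holds its "api" and its "payload". play_rows: Moves the arm, as the interface text tells. Its arguments: {"type":"object","properties":{"translation":{"type":"array"},"turn":{"type":"array"},"fingers":{"type":"array"},"grip_force":{"type":"number"}},"required":["translation","turn","fingers"]}

```bash
mkdir -p pics; ls
python3 - <<'E'
from bench import ctrl
import cv2
s=ctrl.get_state();print(s)
for n in("side","top","wrist"):
    ci=ctrl.camera_info(n);print(n,ci)
    cv2.imwrite(f"pics/{n}0.png",ctrl.get_image(n))
E
```

```text
pics
{'time': 0.0, 'joint_positions': array([-1.14088353,  0.32180554, -0.07009345,  1.45169983,  0.02260963,
        1.37078837, -0.05688268]), 'qd': array([-0.00117076, -0.00035076,  0.00236963,  0.00101648, -0.00111603,
       -0.00056613, -0.00053104]), 'joint_torque': array([ 4.36904766e-04, -4.91276944e+01, -4.03174460e-01, -3.12533247e+01,
       -6.36755023e-02,  4.33064613e-02,  1.74732422e-04]), 'position': array([0.26237371, 0.59407801, 0.22146046]), 'tool_rot': array([-1.54798254,  0.32642103, -0.32596192]), 'ft_force': array([0.27751214, 0.18703252, 0.27231198]), 'torque': array([ 0.05084344,  0.0191418 , -0.09761778]), 'grip_width': 1.0023046562638296}
side {'camera_matrix': array([[382.45414612,   0.        , 276.71091332],
       [  0.        , 382.45414612, 209.00459579],
       [  0.        ,   0.        ,   1.        ]]), 'R': array([[-0.96664999, -0.25567169,  0.01482484],
       [-0.19889932,  0.71301861, -0.67234182],
       [ 0.16132838, -0.65286787, -0.74009236]]), 't': array([0.54654509, 0.16535796, 0.92994733])}
top {'camera_matrix': array([[470.85524391,   0.        , 283.66977248],
       [  0.        , 470.85524391, 206.52009953],
       [  0.        ,   0.        ,   1.        ]]), 'R': array([[-0.01871626, -0.99974244, -0.01283585],
       [-0.99325284,  0.02006126, -0.11422058],
       [ 0.11444866,  0.01061146, -0.99337249]]), 't': array([0.01148099, 0.5598463 , 0.9216589 ])}
wrist {'camera_matrix': array([[312.78445454,   0.        , 281.95036541],
       [  0.        , 312.78445454, 209.96025327],
       [  0.        ,   0.        ,   1.        ]]), 'R': array([[ 0.40371014,  0.91488572, -0.0014995 ],
       [ 0.88313519, -0.38927054,  0.26180276],
       [ 0.23893589, -0.10701669, -0.96512023]]), 't': array([-0.64956374, -0.03208063,  0.39018606])}
```

View pics/top0.png

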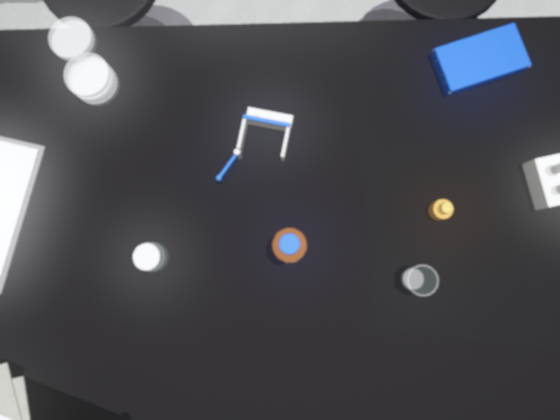

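View pics/side0.png

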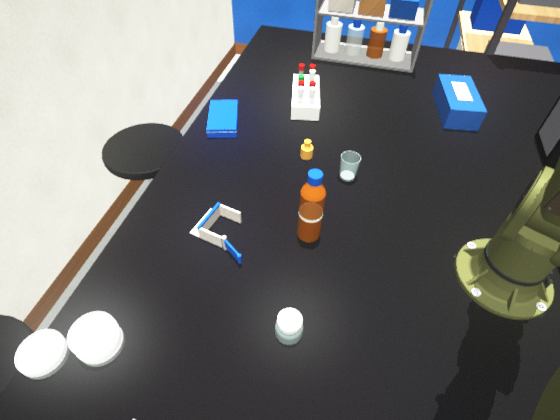

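View pics/wrist0.png

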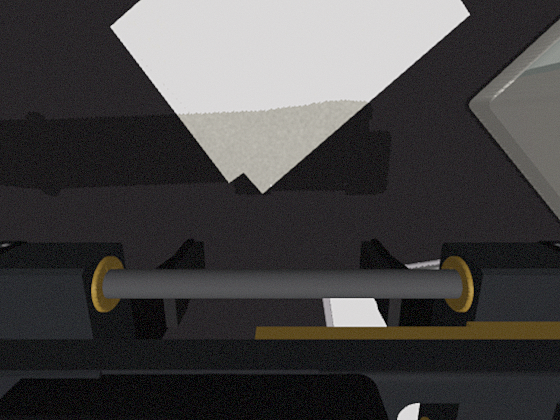

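The top view shows the bottle at (289,244), the bay at about (268,130) with its mouth toward the bottle, and the gate open from (237,153) to (219,179). The jar is at (148,256), the beaker at (420,280) and the weight at (441,209). Next I'll zoom in and take measurements.

```bash
cat > h.py <<'E'
import numpy as np,cv2
from bench import ctrl
def ray(n,uv):
    c=ctrl.camera_info(n);K,R,t=c["camera_matrix"],c["R"],c["t"]
    return -R.T@t, R.T@np.linalg.solve(K,np.array([uv[0],uv[1],1.]))
def onz(n,uv,z):
    o,d=ray(n,uv);return o+d*(z-o[2])/d[2]
def two(n1,u1,n2,u2):
    o1,d1=ray(n1,u1);o2,d2=ray(n2,u2)
    k=np.linalg.lstsq(np.c_[d1,-d2],o2-o1,rcond=None)[0]
    a=o1+d1*k[0];b=o2+d2*k[1];return (a+b)/2,np.linalg.norm(a-b)
def proj(n,X):
    c=ctrl.camera_info(n);p=c["camera_matrix"]@(c["R"]@np.array(X)+c["t"]);return p[:2]/p[2]
def blobs(im,lo,hi,roi,mina=8):
    x0,y0,x1,y1=roi;h=cv2.cvtColor(im[y0:y1,x0:x1],cv2.COLOR_BGR2HSV)
    m=cv2.inRange(h,np.array(lo),np.array(hi));out=[]
    for c in cv2.findContours(m,cv2.RETR_EXTERNAL,cv2.CHAIN_APPROX_NONE)[0]:
        if len(c)>=mina: out.append((c.reshape(-1,2)+[x0,y0]))
    return out
E
python3 - <<'E'
from h import *
t=cv2.imread("pics/top0.png");s=cv2.imread("pics/side0.png")
cv2.imwrite("pics/topz.png",cv2.resize(t[90:280,200:320],None,fx=3.1*1.5,fy=3.1,interpolation=cv2.INTER_CUBIC) if 0 else cv2.resize(t[95:195,200:310],None,fx=6,fy=6,interpolation=cv2.INTER_CUBIC))
cv2.imwrite("pics/sidez.png",cv2.resize(s[160:270,180:335],None,fx=5,fy=5,interpolation=cv2.INTER_CUBIC))
for n,im,roi in(("top",t,(200,95,310,195)),("side",s,(180,195,260,270)),("side",s,(295,160,340,190)),("top",t,(270,225,310,265))):
    for c in blobs(im,(100,120,60),(125,255,255),roi):
        print(n,roi,cv2.minAreaRect(c.astype(np.float32)),cv2.boxPoints(cv2.minAreaRect(c.astype(np.float32))).round(1).tolist())
E
```

```text
top (200, 95, 310, 195) ((225.85903930664062, 167.7013397216797), (7.782703876495361, 30.803123474121094), 34.99202346801758) [[213.8000030517578, 178.10000610351562], [231.5, 152.89999389648438], [237.89999389648438, 157.3000030517578], [220.1999969482422, 182.60000610351562]]
top (200, 95, 310, 195) ((264.484619140625, 120.5661849975586), (45.868988037109375, 3.5109593868255615), 13.091893196105957) [[241.6999969482422, 117.0999984741211], [242.5, 113.69999694824219], [287.20001220703125, 124.0999984741211], [286.3999938964844, 127.5]]
side (180, 195, 260, 270) ((233.3754119873047, 250.7050323486328), (27.52113914489746, 7.919348239898682), 51.8427734375) [[221.8000030517578, 242.3000030517578], [228.0, 237.39999389648438], [245.0, 259.1000061035156], [238.8000030517578, 264.0]]
side (180, 195, 260, 270) ((208.51220703125, 214.60977172851562), (4.06051778793335, 34.04588317871094), 38.65980529785156) [[196.3000030517578, 226.60000610351562], [217.60000610351562, 200.0], [220.6999969482422, 202.60000610351562], [199.5, 229.1999969482422]]
side (295, 160, 340, 190) ((315.0, 176.5), (17.0, 16.0), 90.0) [[307.0, 168.0], [323.0, 168.0], [323.0, 185.0], [307.0, 185.0]]
top (270, 225, 310, 265) ((289.0000305175781, 243.50003051757812), (17.677669525146484, 17.677669525146484), 45.0) [[276.5, 243.5], [289.0, 231.0], [301.5, 243.5], [289.0, 256.0]]
```

View pics/topz.png

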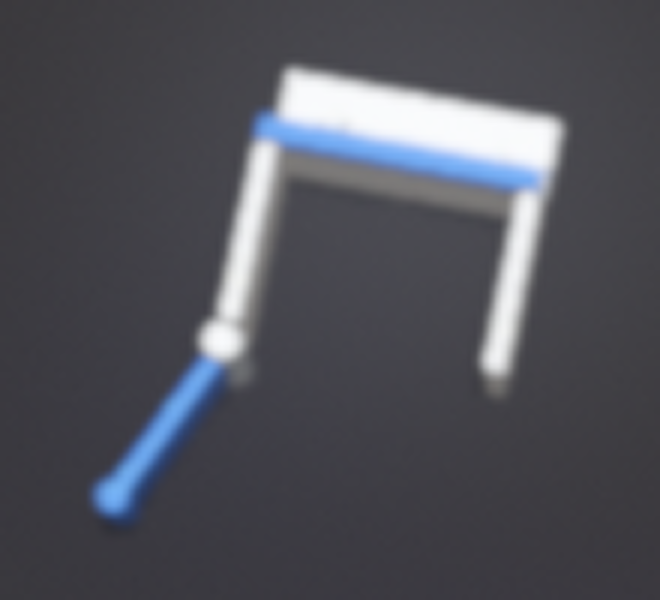

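View pics/sidez.png

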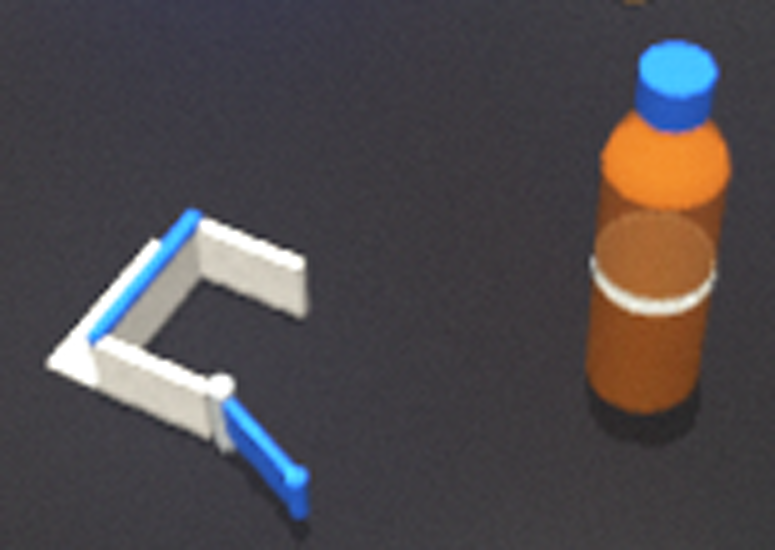

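Run:
```python
from h import *
f=lambda p:[(p[0]+.5)/6-.5+200,(p[1]+.5)/6-.5+95]
g=lambda p:[(p[0]+.5)/5-.5+180,(p[1]+.5)/5-.5+160]
P={"backL":((258,128),(94,340),.04),"backR":((542,182),(193,213),.04),"post":((221,340),(221,382),.046),"rwall":((494,365),(303,262),.04),"tip":((112,494),(296,474),.04)}
A={}
for k,(a,b,z) in P.items():
    X,e=two("top",f(a),"side",g(b));T=onz("top",f(a),z);S=onz("side",g(b),z);A[k]=(T+S)/2
    print(k,X.round(4),round(e,4),"T",T.round(4),"S",S.round(4))
X,e=two("top",(289,243.5),"side",g((678,68)));print("cap",X.round(4),e,onz("top",(289,243.5),.215),onz("side",g((678,68)),.215))
# bottle base in side: ellipse bottom (645,410)
ft=g((645,410));print("foot front",onz("side",ft,0))
d=A["backR"]-A["backL"];yax=-d[:2]/np.linalg.norm(d[:2]);print("len",np.linalg.norm(d[:2]))
xax=np.array([yax[1],-yax[0]])
mid=(A["backL"]+A["backR"])[:2]/2
print("xax",xax,np.degrees(np.arctan2(xax[1],xax[0])))
o1=mid-xax*.033
o2=A["post"][:2]+.043*xax-.046*yax
print("origin",o1,o2)
for k in A:
    r=A[k][:2]-o2;print(k,(r@xax).round(4),(r@yax).round(4))
r=A["tip"]-A["post"];print("gate len",np.linalg.norm(r[:2]))
for n,u,z in(("jar",(147,257),.062),("beaker",(424,281),.075),("weight",(443,209),.055)):print(n,onz("top",u,z).round(3))
```

```text
backL [0.7487 0.0815 0.0407] 0.0013 T [0.7483 0.0815 0.04  ] S [0.7497 0.081  0.04  ]
backR [ 0.7299 -0.015   0.0402] 0.0055 T [ 0.7271 -0.0154  0.04  ] S [ 0.7329 -0.0154  0.04  ]
post [0.6745 0.0942 0.0468] 0.0032 T [0.673  0.0941 0.046 ] S [0.6764 0.0936 0.046 ]
rwall [0.6643 0.0022 0.0398] 0.001 T [0.6638 0.0021 0.04  ] S [0.6648 0.0023 0.04  ]
tip [0.6235 0.1322 0.0398] 0.0026 T [0.6221 0.132  0.04  ] S [0.6248 0.1324 0.04  ]
cap [ 0.4802 -0.0087  0.2133] 0.003408845317073125 [ 0.47843468 -0.00887003  0.215     ] [ 0.48169464 -0.00680201  0.215     ]
foot front [0.47457044 0.01927441 0.        ]
len 0.09852156600263519
xax [ 0.98119369 -0.19302577] -11.129417793279398
origin [0.70713201 0.03927088] [0.70803396 0.04039456]
backL 0.0323 0.048
backR 0.0323 -0.0505
post -0.043 0.046
rwall -0.0356 -0.0459
tip -0.1007 0.0737
gate len 0.06400798158078337
jar [0.463 0.268 0.062]
beaker [ 0.408 -0.263  0.075]
weight [ 0.546 -0.313  0.055]
```

Run:
```python
from h import *
from scipy.spatial.transform import Rotation as Ro
s=ctrl.get_state();R=Ro.from_rotvec(s["tool_rot"]).as_matrix();print(R.round(3))
c=ctrl.camera_info("wrist");o=-c["R"].T@c["t"]
print("cam in tool",(R.T@(o-s["position"])).round(3),"axis",(R.T@c["R"][2]).round(3), "R_ct",(c["R"]@R).round(2))
```

```text
[[ 0.915 -0.001  0.404]
 [-0.404 -0.001  0.915]
 [ 0.    -1.    -0.001]]
cam in tool [-0.071 -0.162  0.   ] axis [0.262 0.965 0.   ] R_ct [[-0.   -0.    1.  ]
 [ 0.97 -0.26  0.  ]
 [ 0.26  0.97  0.  ]]
```

```bash
cat >> h.py <<'E'
from scipy.spatial.transform import Rotation as Ro, Slerp
def pose(phi,a):
    """tool rotation: points azimuth phi (deg), tilted a (deg) from down, camera on top"""
    p,a=np.radians(phi),np.radians(a)
    y=np.array([np.cos(p)*np.sin(a),np.sin(p)*np.sin(a),-np.cos(a)])
    x=np.array([-np.cos(p)*np.cos(a),-np.sin(p)*np.cos(a),-np.sin(a)])
    return Ro.from_matrix(np.c_[x,y,np.cross(x,y)])
BO=np.array([.707,.040]);BY=np.radians(-11.1)
def w(bx,by): # bay mm -> world m
    c,s=np.cos(BY),np.sin(BY);return BO+np.array([c*bx-s*by,s*bx+c*by])/1000
def bay(X):
    c,s=np.cos(BY),np.sin(BY);d=(np.array(X)[:2]-BO)*1000;return np.array([c*d[0]+s*d[1],-s*d[0]+c*d[1]])
def rows(P1,R1,n,P0=None,R0=None):
    s=ctrl.get_state()
    P=np.array(s["position"]) if P0 is None else np.array(P0);R=Ro.from_rotvec(s["tool_rot"]) if R0 is None else R0
    rv=(R.inv()*R1).as_rotvec();print("total turn",rv.round(3),"per row",(rv/n).round(3), "dist/row",round(np.linalg.norm(np.array(P1)-P)*1000/n,1))
    st=Ro.from_rotvec(rv/n);d=(np.array(P1)-P)*1000/n;o=[]
    for i in range(n): o.append(R.inv().apply(d).round(1).tolist());R=R*st
    print(o)
def st():
    s=ctrl.get_state();print("t",round(s["time"],2),"q",s["joint_positions"].round(3).tolist(),"P",s["position"].round(4),"F",s["ft_force"].round(1),"g",round(s["grip_width"],3),"bay",bay(s["position"]).round(1))
    R=Ro.from_rotvec(s["tool_rot"]).as_matrix();y=R[:,1];print("az",np.degrees(np.arctan2(y[1],y[0])).round(1),"tilt",np.degrees(np.arccos(-y[2])).round(1),"jaw z",R[:,2].round(3))
E
python3 - <<'E'
from h import *
rows([.46,-.16,.32],pose(75,0),20)
E
```

```text
total turn [1.000e-03 1.417e+00 1.000e-03] per row [0.    0.071 0.   ] dist/row 39.3
[[24.3, -4.9, -30.5], [26.4, -4.9, -28.7], [28.3, -4.9, -26.8], [30.2, -4.9, -24.7], [31.8, -4.9, -22.5], [33.3, -4.9, -20.2], [34.7, -4.9, -17.8], [35.9, -4.9, -15.3], [36.9, -4.9, -12.7], [37.7, -4.9, -10.1], [38.3, -4.9, -7.4], [38.7, -4.9, -4.7], [38.9, -4.9, -1.9], [39.0, -4.9, 0.9], [38.8, -4.9, 3.6], [38.5, -4.9, 6.4], [37.9, -4.9, 9.1], [37.2, -4.9, 11.7], [36.3, -4.9, 14.3], [35.2, -4.9, 16.9]]
```

Run:
```python
from h import *
s=ctrl.get_state();R=Ro.from_rotvec(s["tool_rot"])
rows([.42,.22,.31],R*Ro.from_rotvec([0,.7,0]),10)
```

```text
total turn [0.  0.7 0. ] per row [0.   0.07 0.  ] dist/row 41.6
[[29.5, -8.8, -27.9], [31.4, -8.8, -25.7], [33.1, -8.8, -23.5], [34.7, -8.8, -21.1], [36.1, -8.8, -18.6], [37.3, -8.8, -16.1], [38.3, -8.8, -13.4], [39.2, -8.8, -10.7], [39.8, -8.8, -7.9], [40.3, -8.8, -5.1]]
```

>>> {"api": "play_rows", "payload": {"translation": [[29,-9,-28],[31,-9,-26],[33,-9,-23],[34,-9,-21],[36,-9,-18],[37,-9,-16],[38,-9,-13],[39,-9,-11],[39,-9,-8],[40,-9,-5]], "turn": [[0,0.07,0],[0,0.07,0],[0,0.07,0],[0,0.07,0],[0,0.07,0],[0,0.07,0],[0,0.07,0],[0,0.07,0],[0,0.07,0],[0,0.07,0]], "fingers": [-0.22,-0.22,-0.22,-0.22,-0.22,-0.22,-0.22,-0.22,-0.22,-0.22]}}

```text
time: 0.98
position: [0.4183, 0.2216, 0.3129]
tool_rot: [-1.389, 0.87, -0.87]
ft_force: [1.3, -0.4, 0.1]
grip_width: 0.412
```

Run:
```python
from h import *
st()
rows([.46,-.15,.32],pose(75,0),10)
```

```text
t 0.98 q [-0.798, -0.096, 0.236, 1.729, 0.022, 1.506, -0.112] P [0.4183 0.2216 0.3129] F [ 1.3 -0.4  0.1] g 0.412 bay [-318.3  122.6]
az 87.5 tilt 0.0 jaw z [0.9   0.437 0.   ]
total turn [-0.     0.714 -0.   ] per row [-0.     0.071 -0.   ] dist/row 37.4
[[35.3, -0.7, -12.5], [36.0, -0.7, -9.9], [36.7, -0.7, -7.3], [37.1, -0.7, -4.7], [37.3, -0.7, -2.0], [37.4, -0.7, 0.6], [37.2, -0.7, 3.3], [36.9, -0.7, 5.9], [36.4, -0.7, 8.6], [35.7, -0.7, 11.1]]
```

>>> {"api": "play_rows", "payload": {"translation": [[35,-1,-12],[36,-1,-10],[37,-1,-7],[37,-1,-5],[37,-1,-2],[37,-1,1],[37,-1,3],[37,-1,6],[36,-1,9],[36,-1,11]], "turn": [[0,0.071,0],[0,0.071,0],[0,0.071,0],[0,0.071,0],[0,0.071,0],[0,0.071,0],[0,0.071,0],[0,0.071,0],[0,0.071,0],[0,0.071,0]], "fingers": [-0.22,-0.22,-0.22,-0.22,-0.22,-0.22,-0.22,-0.22,-0.22,-0.22]}}

```text
time: 1.82
position: [0.462, -0.1483, 0.3227]
tool_rot: [-1.075, 1.397, -1.397]
ft_force: [1.2, 0.1, 0.3]
grip_width: 0.394
```

Run:
```python
from h import *
st()
rows([.46,-.15,.20],pose(75,50),10)
```

```text
t 1.82 q [-0.447, -0.107, 0.654, 1.7, 0.064, 1.526, -0.058] P [ 0.462  -0.1483  0.3227] F [1.2 0.1 0.3] g 0.394 bay [-204.1 -231.9]
az 40.7 tilt 0.1 jaw z [ 0.967 -0.255  0.001]
total turn [0.001 0.004 0.872] per row [0.    0.    0.087] dist/row 12.3
[[0.2, 12.3, -0.2], [1.3, 12.2, -0.2], [2.4, 12.0, -0.2], [3.4, 11.8, -0.2], [4.4, 11.4, -0.2], [5.4, 11.0, -0.2], [6.3, 10.5, -0.2], [7.2, 9.9, -0.2], [8.1, 9.3, -0.2], [8.8, 8.5, -0.2]]
```

>>> {"api": "play_rows", "payload": {"translation": [[0,12,0],[1,12,0],[2,12,0],[3,12,0],[4,11,0],[5,11,0],[6,10,0],[7,10,0],[8,9,0],[9,8,0]], "turn": [[0,0,0.087],[0,0,0.087],[0,0,0.087],[0,0,0.087],[0,0,0.087],[0,0,0.087],[0,0,0.087],[0,0,0.087],[0,0,0.087],[0,0,0.087]], "fingers": [-0.22,-0.22,-0.22,-0.22,-0.22,-0.22,-0.22,-0.22,-0.22,-0.22]}}

```text
time: 2.65
position: [0.4623, -0.1478, 0.2019]
tool_rot: [-0.354, 1.58, -0.743]
ft_force: [0.3, -0.0, -0.2]
grip_width: 0.394
```

Run:
```python
from h import *
st()
for n in("side","top"): cv2.imwrite(f"pics/{n}1.png",ctrl.get_image(n))
rows([.462,-.075,.03],pose(75,50),10)
```

```text
t 2.65 q [0.012, 0.405, 0.925, 1.843, -0.929, 1.759, 0.915] P [ 0.4623 -0.1478  0.2019] F [ 0.3 -0.  -0.2] g 0.394 bay [-203.9 -231.4]
az 75.3 tilt 50.1 jaw z [ 0.967 -0.253  0.002]
total turn [ 0.009 -0.009  0.003] per row [ 0.001 -0.001  0.   ] dist/row 18.2
[[8.1, 16.2, -1.5], [8.1, 16.2, -1.5], [8.1, 16.2, -1.5], [8.1, 16.2, -1.5], [8.1, 16.2, -1.5], [8.1, 16.2, -1.6], [8.1, 16.2, -1.6], [8.1, 16.2, -1.6], [8.1, 16.2, -1.6], [8.1, 16.2, -1.7]]
```

View pics/side1.png

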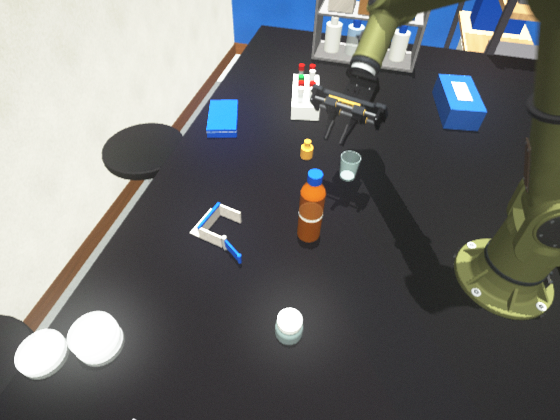

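View pics/top1.png

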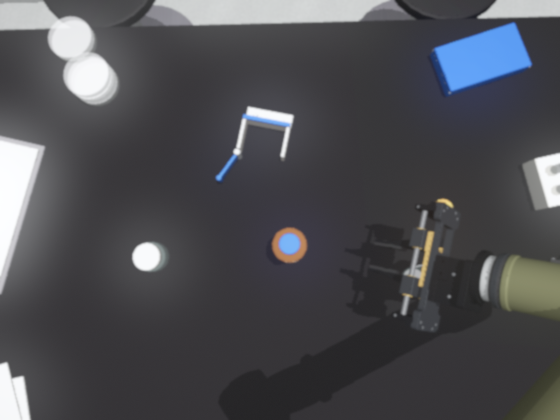

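The side and top views confirm the tilted tool (tips near (340,135) in the side view) stands right of the bottle, clear of the beaker. Next I'll lower it to a point just short of the bottle.

Run:
```python
from h import *
B=np.array([.480,-.008]);a=np.radians(58)
p=B-.06*np.array([np.cos(a),np.sin(a)]);print(p)
rows([*p,.025],pose(58,50),10)
```

```text
[ 0.44820484 -0.05888289]
total turn [0.236 0.183 0.005] per row [0.024 0.018 0.001] dist/row 19.4
[[7.7, 17.5, -3.2], [7.8, 17.4, -3.5], [7.9, 17.3, -3.7], [7.9, 17.2, -4.0], [8.0, 17.1, -4.3], [8.1, 17.0, -4.5], [8.2, 16.9, -4.8], [8.3, 16.8, -5.0], [8.4, 16.7, -5.3], [8.5, 16.5, -5.5]]
```

>>> {"api": "play_rows", "payload": {"translation": [[8,17,-3],[8,17,-4],[8,17,-4],[8,17,-4],[8,17,-4],[8,17,-4],[8,17,-5],[8,17,-5],[8,16,-5],[8,16,-5]], "turn": [[0.024,0.018,0],[0.024,0.018,0],[0.024,0.018,0],[0.024,0.018,0],[0.024,0.018,0],[0.024,0.018,0],[0.024,0.018,0],[0.024,0.018,0],[0.024,0.018,0],[0.024,0.018,0]], "fingers": [-0.22,-0.22,-0.22,-0.22,-0.22,-0.22,-0.22,-0.22,-0.22,-0.22]}}

```text
time: 3.58
position: [0.454, -0.0592, 0.0337]
tool_rot: [-0.118, 1.632, -0.978]
ft_force: [0.6, -0.3, 0.9]
grip_width: 0.391
```

Run:
```python
from h import *
st()
for n in("side","top"):
    im=ctrl.get_image(n);cv2.imwrite(f"pics/{n}2.png",im)
s=cv2.imread("pics/side2.png")[120:260,240:420];t=cv2.imread("pics/top2.png")[180:320,240:420]
cv2.imwrite("pics/z2.png",cv2.resize(np.hstack([s,t]),None,fx=2.2,fy=2.2,interpolation=cv2.INTER_CUBIC))
```

```text
t 3.58 q [-0.076, 0.425, 0.865, 2.279, -1.242, 1.328, 1.065] P [ 0.454  -0.0592  0.0337] F [ 0.6 -0.3  0.9] g 0.391 bay [-229.2 -146.1]
az 57.3 tilt 50.0 jaw z [ 0.851 -0.526  0.02 ]
```

View pics/z2.png

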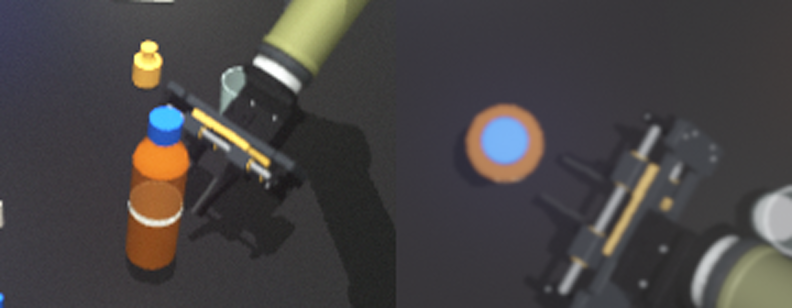

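Run:
```python
from h import *
u=lambda d:np.array([np.cos(np.radians(d)),np.sin(np.radians(d))])
B=np.array([.480,-.008])
p1=B-.034*u(55);rows([*p1,.024],pose(55,50),10)
E=w(-140,0);p2=E-.031*u(50);print(bay(B),E,p2)
rows([*p2,.024],pose(50,50),20,[*p1,.024],pose(55,50))
```

```text
total turn [ 0.037  0.049 -0.001] per row [ 0.004  0.005 -0.   ] dist/row 2.4
[[-0.8, 2.3, -0.4], [-0.8, 2.3, -0.4], [-0.8, 2.3, -0.4], [-0.8, 2.3, -0.4], [-0.8, 2.3, -0.4], [-0.8, 2.3, -0.4], [-0.8, 2.3, -0.4], [-0.8, 2.3, -0.4], [-0.8, 2.3, -0.5], [-0.8, 2.3, -0.5]]
[-213.51238033  -90.80453427] [0.56961903 0.06695308] [0.54969261 0.0432057 ]
total turn [0.067 0.056 0.   ] per row [0.003 0.003 0.   ] dist/row 6.0
[[-3.7, 4.4, 1.4], [-3.7, 4.4, 1.4], [-3.7, 4.4, 1.3], [-3.7, 4.5, 1.3], [-3.7, 4.5, 1.3], [-3.7, 4.5, 1.3], [-3.7, 4.5, 1.2], [-3.8, 4.5, 1.2], [-3.8, 4.5, 1.2], [-3.8, 4.5, 1.2], [-3.8, 4.5, 1.1], [-3.8, 4.5, 1.1], [-3.8, 4.5, 1.1], [-3.8, 4.5, 1.1], [-3.8, 4.5, 1.0], [-3.8, 4.5, 1.0], [-3.8, 4.5, 1.0], [-3.8, 4.5, 1.0], [-3.8, 4.5, 0.9], [-3.8, 4.5, 0.9]]
```

>>> {"api": "play_rows", "payload": {"translation": [[-0.8,2.3,-0.4],[-0.8,2.3,-0.4],[-0.8,2.3,-0.4],[-0.8,2.3,-0.4],[-0.8,2.3,-0.4],[-0.8,2.3,-0.4],[-0.8,2.3,-0.4],[-0.8,2.3,-0.4],[-0.8,2.3,-0.5],[-0.8,2.3,-0.5]], "turn": [[0.004,0.005,0],[0.004,0.005,0],[0.004,0.005,0],[0.004,0.005,0],[0.004,0.005,0],[0.004,0.005,0],[0.004,0.005,0],[0.004,0.005,0],[0.004,0.005,0],[0.004,0.005,0]], "fingers": [-0.22,-0.22,-0.22,-0.22,-0.22,-0.22,-0.22,-0.22,-0.22,-0.22]}}

```text
time: 4.52
position: [0.4619, -0.0388, 0.0237]
tool_rot: [-0.066, 1.662, -1.021]
ft_force: [0.2, 0.3, 0.2]
grip_width: 0.388
```

>>> {"api": "play_rows", "payload": {"translation": [[-3.7,4.4,1.4],[-3.7,4.4,1.4],[-3.7,4.4,1.3],[-3.7,4.5,1.3],[-3.7,4.5,1.3],[-3.7,4.5,1.3],[-3.7,4.5,1.2],[-3.8,4.5,1.2],[-3.8,4.5,1.2],[-3.8,4.5,1.2]], "turn": [[0.003,0.003,0],[0.003,0.003,0],[0.003,0.003,0],[0.003,0.003,0],[0.003,0.003,0],[0.003,0.003,0],[0.003,0.003,0],[0.003,0.003,0],[0.003,0.003,0],[0.003,0.003,0]], "fingers": [-0.22,-0.22,-0.22,-0.22,-0.22,-0.22,-0.22,-0.22,-0.22,-0.22]}}

```text
time: 5.35
position: [0.5073, 0.0006, 0.0237]
tool_rot: [-0.031, 1.673, -1.051]
ft_force: [-1.8, -1.2, -1.5]
grip_width: 0.395
```

```bash
cat >> h.py <<'E'
def cap(k,save=True):
    out=[]
    for n,z in(("top",.215),("side",.215)):
        im=ctrl.get_image(n);cv2.imwrite(f"pics/{n}{k}.png",im)
        u=proj(n,[*LASTB,.205]).astype(int);r=(max(u[0]-40,0),max(u[1]-35,0),u[0]+40,u[1]+35)
        bs=[c for c in blobs(im,(100,120,60),(125,255,255),r)]
        if not bs: print(n,"no cap");continue
        c=max(bs,key=lambda c:cv2.contourArea(c.astype(np.float32)))
        m=c.astype(float);ctr=(m.min(0)+m.max(0))/2
        if n=="side":
            # top ellipse centre: half the ellipse height below the blob's top row
            ctr=np.array([ctr[0],m[:,1].min()+(m[:,0].max()-m[:,0].min())*.70/2])
        X=onz(n,ctr,z);out.append(X);print(n,ctr.round(1),(m.max(0)-m.min(0)),X.round(4),"bay",bay(X).round(1))
    return out
LASTB=[.48,-.008]
E
python3 - <<'E'
import h
from h import *
st();h.LASTB=[.51,.02];cap(3)
s=cv2.imread("pics/side3.png")[120:260,220:400];t=cv2.imread("pics/top3.png")[160:300,220:400]
cv2.imwrite("pics/z3.png",cv2.resize(np.hstack([s,t]),None,fx=2.2,fy=2.2,interpolation=cv2.INTER_CUBIC))
E
```

```text
t 5.35 q [-0.219, 0.388, 0.797, 2.328, -1.427, 1.157, 0.948] P [0.5073 0.0006 0.0237] F [-1.8 -1.2 -1.5] g 0.395 bay [-188.4  -77.1]
az 52.1 tilt 50.0 jaw z [ 0.79  -0.613  0.001]
top [269.  217.5] [18. 19.] [0.5214 0.0229 0.215 ] bay [-178.9  -52.5]
side [292.  179.6] [16. 18.] [0.5268 0.0274 0.215 ] bay [-174.4  -47. ]
```

View pics/z3.png

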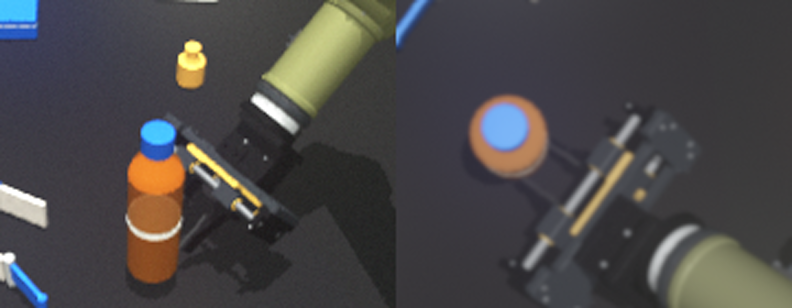

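Run:
```python
import h
from h import *
h.LASTB=[.522,.024];cap(4)
im=cv2.imread("pics/side4.png")
for z in(0,.085,.155,.215):print(z,proj("side",[.524,.025,z]).round(1),proj("top",[.524,.025,z]).round(1))
# amber mask
for n,r in(("side",(260,170,330,260)),("top",(235,185,310,250))):
    im=cv2.imread(f"pics/{n}4.png")
    c=max(blobs(im,(5,100,60),(20,255,255),r),key=len);print(n,c.min(0),c.max(0),cv2.minEnclosingCircle(c.astype(np.float32)))
    if n=="side":
        for y in range(200,245,6):
            q=c[c[:,1]==y][:,0];print(y,q.min(),q.max(),(q.min()+q.max())/2)
```

```text
top [268. 217.] [18. 18.] [0.5222 0.0245 0.215 ] bay [-178.4  -50.8]
side [293.  179.6] [16. 17.] [0.5247 0.0268 0.215 ] bay [-176.4  -48. ]
0 [289.6 239.3] [272.5 225.6]
0.085 [291.  217.9] [270.9 222.4]
0.155 [292.3 198.1] [269.3 219.1]
0.215 [293.5 179.1] [267.7 215.9]
side [278 189] [304 225] ((290.5, 206.5), 19.039531707763672)
200 278 304 291.0
206 278 303 290.5
212 278 303 290.5
218 279 302 290.5
224 284 297 290.5Traceback (most recent call last):
  File "<stdin>", line 12, in <module>
    return umr_minimum(a, axis, None, out, keepdims, initial, where)
ValueError: zero-size array to reduction operation minimum which has no identity
```

Run:
```python
from h import *
u=lambda d:np.array([np.cos(np.radians(d)),np.sin(np.radians(d))])
E=w(-140,2);p2=E-.030*u(50);print(E,p2)
rows([*p2,.024],pose(47,50),10)
```

```text
[0.57000407 0.06891566] [0.55072044 0.04593433]
total turn [ 0.07   0.06  -0.002] per row [ 0.007  0.006 -0.   ] dist/row 6.3
[[-4.0, 4.8, 0.7], [-4.0, 4.8, 0.6], [-4.0, 4.8, 0.6], [-4.0, 4.8, 0.5], [-4.0, 4.8, 0.4], [-4.0, 4.8, 0.4], [-4.0, 4.8, 0.3], [-4.0, 4.8, 0.3], [-4.0, 4.8, 0.2], [-4.0, 4.8, 0.2]]
```

>>> {"api": "play_rows", "payload": {"translation": [[-4.0,4.8,0.7],[-4.0,4.8,0.6],[-4.0,4.8,0.6],[-4.0,4.8,0.5],[-4.0,4.8,0.4],[-4.0,4.8,0.4],[-4.0,4.8,0.3],[-4.0,4.8,0.3],[-4.0,4.8,0.2],[-4.0,4.8,0.2]], "turn": [[0.007,0.006,0],[0.007,0.006,0],[0.007,0.006,0],[0.007,0.006,0],[0.007,0.006,0],[0.007,0.006,0],[0.007,0.006,0],[0.007,0.006,0],[0.007,0.006,0],[0.007,0.006,0]], "fingers": [-0.22,-0.22,-0.22,-0.22,-0.22,-0.22,-0.22,-0.22,-0.22,-0.22]}}

```text
time: 6.38
position: [0.5507, 0.046, 0.0236]
tool_rot: [0.046, 1.688, -1.12]
ft_force: [-3.1, -1.7, 1.9]
grip_width: 0.389
```

Run:
```python
import h
from h import *
h.LASTB=[.57,.068];st();X=cap(5)
c=(X[0]+X[1])[:2]/2;print(c,proj("side",[*c,0.085]))
s=ctrl.get_state()
R=Ro.from_rotvec(s["tool_rot"]);p=s["position"]+R.apply([0,-.1,0]);print(p)
rows(p,R,5)
```

```text
t 6.38 q [-0.16, 0.308, 0.545, 2.342, -1.551, 0.93, 0.861] P [0.5507 0.046  0.0236] F [-3.1 -1.7  1.9] g 0.389 bay [-154.6  -24.2]
az 46.9 tilt 50.0 jaw z [ 0.73  -0.683 -0.   ]
top [243.  191.5] [18. 19.] [0.5651 0.065  0.215 ] bay [-144.1   -2.8]
side [266.5 190. ] [17. 18.] [0.5718 0.0734 0.215 ] bay [-139.1    6.7]
[0.5684425  0.06916875] [268.60448537 227.61880208]
[ 0.49851896 -0.00927723  0.08838493]
total turn [0. 0. 0.] per row [0. 0. 0.] dist/row 20.0
[[0.0, -20.0, 0.0], [0.0, -20.0, 0.0], [0.0, -20.0, 0.0], [0.0, -20.0, 0.0], [0.0, -20.0, 0.0]]
```

>>> {"api": "play_rows", "payload": {"translation": [[0,-8,0],[0,-15,0],[0,-20,0],[0,-20,0],[0,-20,0],[0,-20,0],[0,-20,0],[0,-20,0],[0,-20,0],[0,-20,0]], "turn": [[0,0,0],[0,0,0],[0,0,0],[0,0,0],[0,0,-0.07],[0,0,-0.08],[0,0,-0.08],[0,0,-0.08],[0,0,-0.08],[0,0,-0.08]], "fingers": [-0.22,-0.22,-0.22,-0.22,-0.22,-0.22,-0.22,-0.22,-0.22,-0.22]}}

```text
time: 7.32
position: [0.4664, -0.0431, 0.1522]
tool_rot: [-0.35, 1.749, -1.444]
ft_force: [0.1, 0.6, -0.1]
grip_width: 0.39
```

Run:
```python
import h
from h import *
h.LASTB=[.5685,.068];st();cap(6)
s=ctrl.get_state()
P=[*(w(-260,2)),.2]
rows(P,pose(-11.1,20),10)
```

```text
t 7.32 q [-0.189, -0.188, 0.483, 2.182, -0.358, 0.967, -0.277] P [ 0.4664 -0.0431  0.1522] F [ 0.1  0.6 -0.1] g 0.39 bay [-220.1 -127.9]
az 47.4 tilt 24.3 jaw z [ 0.731 -0.683 -0.004]
top [242.  190.5] [18. 19.] [0.5668 0.0666 0.215 ] bay [-142.7   -0.9]
side [267.  188.6] [16. 18.] [0.5719 0.0692 0.215 ] bay [-138.2    2.6]
total turn [ 0.384  0.942 -0.076] per row [ 0.038  0.094 -0.008] dist/row 14.2
[[-9.6, -0.4, -10.4], [-8.6, -0.9, -11.3], [-7.5, -1.4, -12.0], [-6.3, -2.0, -12.6], [-5.1, -2.5, -13.0], [-3.9, -3.0, -13.3], [-2.6, -3.6, -13.5], [-1.3, -4.1, -13.5], [0.0, -4.6, -13.4], [1.3, -5.1, -13.2]]
```

>>> {"api": "play_rows", "payload": {"translation": [[-9,0,-10],[-8,-1,-11],[-7,-1,-12],[-6,-2,-12],[-5,-2,-13],[-4,-3,-13],[-2,-3,-13],[-1,-4,-13],[0,-4,-13],[1,-5,-13]], "turn": [[0.038,0.094,-0.008],[0.038,0.094,-0.008],[0.038,0.094,-0.008],[0.038,0.094,-0.008],[0.038,0.094,-0.008],[0.038,0.094,-0.008],[0.038,0.094,-0.008],[0.038,0.094,-0.008],[0.038,0.094,-0.008],[0.038,0.094,-0.008]], "fingers": [-0.22,-0.22,-0.22,-0.22,-0.22,-0.22,-0.22,-0.22,-0.22,-0.22]}}

```text
time: 8.25
position: [0.4607, 0.0678, 0.1809]
tool_rot: [0.409, 2.065, -2.068]
ft_force: [0.3, -0.6, -0.2]
grip_width: 0.389
```

Run:
```python
from h import *
st()
rows([*(w(-200,1)),.05],pose(-11.1,50),10)
```

```text
t 8.25 q [0.031, -0.297, -0.264, 2.193, 0.013, 0.915, -1.872] P [0.4607 0.0678 0.1809] F [ 0.3 -0.6 -0.2] g 0.389 bay [-247.   -20.1]
az -2.0 tilt 19.0 jaw z [-0.06  -0.998 -0.009]
total turn [0.084 0.107 0.541] per row [0.008 0.011 0.054] dist/row 14.1
[[-0.4, 14.0, -1.4], [0.4, 14.0, -1.5], [1.1, 13.9, -1.6], [1.9, 13.8, -1.7], [2.7, 13.7, -1.8], [3.4, 13.5, -1.9], [4.2, 13.3, -1.9], [4.9, 13.0, -2.0], [5.6, 12.7, -2.0], [6.3, 12.4, -2.1]]
```

>>> {"api": "play_rows", "payload": {"translation": [[0,14,-1.4],[0,14,-1.5],[1,14,-1.6],[2,14,-1.7],[3,14,-1.8],[3,13.5,-1.9],[4,13,-1.9],[5,13,-2],[6,13,-2],[6,12,-2]], "turn": [[0.008,0.011,0.054],[0.008,0.011,0.054],[0.008,0.011,0.054],[0.008,0.011,0.054],[0.008,0.011,0.054],[0.008,0.011,0.054],[0.008,0.011,0.054],[0.008,0.011,0.054],[0.008,0.011,0.054],[0.008,0.011,0.054]], "fingers": [-0.22,-0.22,-0.22,-0.22,-0.22,-0.22,-0.22,-0.22,-0.22,-0.22]}}

```text
time: 9.08
position: [0.5224, 0.0769, 0.0945]
tool_rot: [0.853, 1.775, -1.894]
ft_force: [-0.2, -0.2, 0.6]
grip_width: 0.389
```

Run:
```python
import h
from h import *
st();h.LASTB=[.5694,.068];cap(7)
rows([*(w(-176,1)),.024],pose(-11.1,50),10)
```

```text
t 9.08 q [0.718, -0.3, -1.092, 2.449, 0.563, 0.239, -2.677] P [0.5224 0.0769 0.0945] F [-0.2 -0.2  0.6] g 0.389 bay [-188.3    0.7]
az -9.2 tilt 42.3 jaw z [-0.156 -0.988  0.004]
top [242.  190.5] [18. 19.] [0.5668 0.0666 0.215 ] bay [-142.7   -0.9]
side [267.  188.6] [16. 18.] [0.5719 0.0692 0.215 ] bay [-138.2    2.6]
total turn [0.016 0.025 0.135] per row [0.002 0.003 0.014] dist/row 7.1
[[3.9, 5.9, -0.5], [3.9, 5.9, -0.5], [4.0, 5.8, -0.5], [4.1, 5.8, -0.5], [4.2, 5.7, -0.5], [4.3, 5.7, -0.5], [4.3, 5.6, -0.5], [4.4, 5.5, -0.5], [4.5, 5.5, -0.5], [4.6, 5.4, -0.5]]
```

```bash
cat > kin.py <<'E'
import numpy as np
from scipy.optimize import least_squares
from scipy.spatial.transform import Rotation as Ro
D=[([-1.14088353,0.32180554,-0.07009345,1.45169983,0.02260963,1.37078837,-0.05688268],[.26237,.59408,.22146],[-1.54798254,.32642103,-.32596192]),
([-0.798,-0.096,0.236,1.729,0.022,1.506,-0.112],[.4183,.2216,.3129],[-1.389,.87,-.87]),
([-0.447,-0.107,0.654,1.7,0.064,1.526,-0.058],[.462,-.1483,.3227],[-1.075,1.397,-1.397]),
([0.012,0.405,0.925,1.843,-0.929,1.759,0.915],[.4623,-.1478,.2019],[-.354,1.58,-.743]),
([-0.076,0.425,0.865,2.279,-1.242,1.328,1.065],[.454,-.0592,.0337],[-.118,1.632,-.978]),
([-0.219,0.388,0.797,2.328,-1.427,1.157,0.948],[.5073,.0006,.0237],[-.031,1.673,-1.051]),
([-0.16,0.308,0.545,2.342,-1.551,0.93,0.861],[.5507,.046,.0236],[.046,1.688,-1.12]),
([-0.189,-0.188,0.483,2.182,-0.358,0.967,-0.277],[.4664,-.0431,.1522],[-.35,1.749,-1.444]),
([0.718,-0.3,-1.092,2.449,0.563,0.239,-2.677],[.5224,.0769,.0945],[.853,1.775,-1.894])]
R=lambda a,t:Ro.from_euler(a,t)
def fk(q,p,s):
    h,L1,e1,e2,L2,w,L3=p
    A=R('z',s[0]*q[0])*R('y',q[1]);X=np.array([0,0,h])
    A2=A*R('z',s[1]*q[2]);X=X+A2.apply([e1,0,L1])
    A3=A2*R('y',q[3]);X=X+A3.apply([e2,0,0])
    A4=A3*R('z',s[2]*q[4]);X=X+A4.apply([0,0,L2])
    A5=A4*R('y',q[5]);X=X+A5.apply([w,0,L3])
    A6=A5*R('z',s[3]*q[6])
    return X,A6
if __name__=="__main__":
    import itertools
    for s in itertools.product([1,-1],repeat=3):
        s=(-1,)+s[:2]+(s[2],)
        f=lambda p:np.concatenate([fk(q,p,s)[0]-np.array(X) for q,X,_ in D])
        r=least_squares(f,[.35,.35,0,0,.35,0,.3])
        T=[(fk(q,r.x,s)[1].inv()*Ro.from_rotvec(v)).as_rotvec().round(2) for q,_,v in D]
        print(s,r.cost,abs(r.fun).max().round(4),r.x.round(4),np.std(T,0).max().round(3),T[0])
E
python3 kin.py
```

```text
(-1, 1, 1, 1) 0.41787976974888813 0.4354 [ 0.0648  0.8479 -0.1064  0.2132  0.7146  0.2241  0.3403] 0.729 [ 1.2  -1.23 -1.23]
(-1, 1, 1, -1) 0.41787976974888813 0.4354 [ 0.0648  0.8479 -0.1064  0.2132  0.7146  0.2241  0.3403] 1.509 [ 1.14 -1.31 -1.31]
(-1, 1, -1, 1) 0.6245501600550586 0.578 [-0.2555  0.5192 -0.0048  0.0853  0.2346 -0.0923 -0.1881] 1.334 [ 1.17 -1.25 -1.19]
(-1, 1, -1, -1) 0.6245501600550586 0.578 [-0.2555  0.5192 -0.0048  0.0853  0.2346 -0.0923 -0.1881] 1.066 [ 1.11 -1.33 -1.27]
(-1, -1, 1, 1) 0.13442982836907422 0.2235 [-0.0534  0.2139  0.258  -0.0618  0.2256  0.0179 -0.1386] 1.17 [ 1.29 -1.11 -1.16]
(-1, -1, 1, -1) 0.13442982836907422 0.2235 [-0.0534  0.2139  0.258  -0.0618  0.2256  0.0179 -0.1386] 1.531 [ 1.24 -1.2  -1.25]
(-1, -1, -1, 1) 0.0015281863587329248 0.0259 [2.368e-01 4.504e-01 2.810e-02 1.000e-04 5.052e-01 1.650e-02 3.366e-01] 1.627 [ 1.26 -1.12 -1.12]
(-1, -1, -1, -1) 0.0015281863587329248 0.0259 [2.368e-01 4.504e-01 2.810e-02 1.000e-04 5.052e-01 1.650e-02 3.366e-01] 0.0 [ 1.21 -1.21 -1.21]
```

```bash
cat > kin2.py <<'E'
from kin import *
S=(-1,-1,-1,-1)
def fk2(q,p):
    h,d1,L1,e1,o1,e2,o2,L2,w,o3,L3=p
    A=R('z',-q[0]);X=np.array([0,0,h])+A.apply([0,d1,0]);A=A*R('y',q[1])
    A=A*R('z',-q[2]);X=X+A.apply([e1,o1,L1])
    A=A*R('y',q[3]);X=X+A.apply([e2,o2,0])
    A=A*R('z',-q[4]);X=X+A.apply([0,0,L2])
    A=A*R('y',q[5]);X=X+A.apply([w,o3,L3])
    return X,A*R('z',-q[6])
f=lambda p:np.concatenate([fk2(q,p)[0]-np.array(X) for q,X,_ in D]+[1e-3*np.array(p)])
r=least_squares(f,[.24,0,.45,0,0,0,0,.5,0,0,.33]);PK=r.x
TO=(fk2(D[0][0],PK)[1].inv()*Ro.from_rotvec(D[0][2]))
LO=np.array([-2.86,-.3,-1.38,.06,-1.56,.09,-2.69]);HI=np.array([2.86,2.09,1.24,2.45,4.7,2.05,2.69])
def ik(P,Rt,q0,m=.03):
    def g(q):
        X,A=fk2(q,PK);return np.concatenate([(X-P)*10,((A*TO).inv()*Rt).as_rotvec()*3,.003*(q-q0)])
    q0=np.clip(q0,LO+m,HI-m)
    s=least_squares(g,q0,bounds=(LO+m-1e-6,HI-m+1e-6));X,A=fk2(s.x,PK)
    return s.x,np.linalg.norm(X-P)*1000,np.degrees(np.linalg.norm(((A*TO).inv()*Rt).as_rotvec()))
if __name__=="__main__":
    print(PK.round(4),abs(r.fun[:27]).max())
    from h import pose,w
    rng=np.random.default_rng(0)
    FL=Ro.from_rotvec([0,np.pi,0])
    for bx in(-172,-120,-40):
      for phi in(-11.1,5):
        for a in(35,40,50):
          for fl in(0,1):
            best=None
            for k in range(12):
                q0=rng.uniform(LO,HI);q0[4]=rng.uniform(-1.5,1.5);q0[0]=rng.uniform(-1,1)
                s=ik(np.array([*w(bx,1),.024]),pose(phi,a)*(FL if fl else Ro.identity()),q0)
                if best is None or s[1]+s[2]<best[1]+best[2]: best=s
            print(bx,phi,a,fl,best[0].round(2),best[1].round(1),best[2].round(2))
E
python3 kin2.py
```

```text
[ 2.498e-01 -1.550e-02  4.673e-01  1.000e-04 -5.300e-03 -2.000e-04
 -5.300e-03  5.127e-01 -2.000e-04 -5.000e-04  3.688e-01] 0.0003042952940229826
-172 -11.1 35 0 [-1.52  0.14  1.21  2.38  0.61  0.26 -2.66] 12.9 2.7
-172 -11.1 35 1 [-0.67  0.03  0.26  2.41  1.08  0.37  0.01] 0.0 0.0
-172 -11.1 40 0 [ 0.56  0.19 -1.04  2.42  1.6   0.56  2.66] 8.9 1.41
-172 -11.1 40 1 [ 0.88  0.27 -1.35  2.42  1.58  0.62 -0.37] 0.7 0.16
-172 -11.1 50 0 [ 0.73  0.55 -1.35  2.42  1.85  1.02  2.58] 20.6 4.23
-172 -11.1 50 1 [ 0.73  0.55 -1.35  2.42  1.85  1.02 -0.57] 20.6 4.23
-172 5 35 0 [ 0.71  0.04 -0.94  2.41  0.87  0.15 -2.54] 0.0 0.0
-172 5 35 1 [ 0.41  0.02 -0.65  2.42  0.8   0.14  0.66] 0.0 0.0
-172 5 40 0 [ 1.    0.04 -1.22  2.42  1.01  0.12 -2.66] 9.7 3.09
-172 5 40 1 [ 1.09  0.17 -1.35  2.42  1.51  0.23  0.03] 10.4 2.18
-172 5 50 0 [ 0.96 -0.04 -1.21  2.42  0.95  0.12 -2.66] 27.8 11.33
-172 5 50 1 [ 1.04  0.34 -1.35  2.42  1.92  0.43 -0.3 ] 37.3 7.27
-120 -11.1 35 0 [-1.46  0.28  1.21  2.33  0.18  0.17 -2.27] 0.0 0.0
-120 -11.1 35 1 [ 0.17  0.16 -0.52  2.29  1.17  0.4   0.02] 0.0 0.0
-120 -11.1 
[... 733 characters left out ...]
1 [ 0.37  0.33 -0.67  2.12  1.23  0.46  0.1 ] 0.0 0.0
-40 -11.1 40 0 [-1.33  0.58  1.21  2.23 -1.4   0.19 -0.8 ] 0.0 0.0
-40 -11.1 40 1 [ 0.64  0.45 -1.    2.17  1.63  0.61 -0.2 ] 0.0 0.0
-40 -11.1 50 0 [ 0.65  0.54 -1.04  2.27  2.06  0.78  2.56] 0.0 0.0
-40 -11.1 50 1 [ 0.1   0.33 -0.44  2.28  2.07  0.56 -0.81] 0.0 0.0
-40 5 35 0 [-0.07  0.24 -0.06  2.16  0.25  0.14 -1.85] 0.0 0.0
-40 5 35 1 [-0.6   0.26  0.52  2.18 -0.67  0.16  2.16] 0.0 0.0
-40 5 40 0 [-0.72  0.27  0.64  2.23 -1.53  0.12 -0.15] 2.1 0.92
-40 5 40 1 [ 0.68  0.36 -0.87  2.2   1.66  0.25  0.04] 0.0 0.0
-40 5 50 0 [-0.03  0.27 -0.1   2.33  2.99  0.33  1.7 ] 0.0 0.0
-40 5 50 1 [ 1.05  0.75 -1.28  2.3   2.28  0.63 -0.26] 0.0 0.0
```

```bash
cat > plan.py <<'E'
from kin2 import *
from h import pose,w
FL=Ro.from_rotvec([0,np.pi,0])
E
python3 - <<'E'
from plan import *
q=np.array(D[-1][0]);P=np.array(D[-1][1]);Rc=Ro.from_rotvec(D[-1][2])
for dz in(.05,.1,.15,.2,.27):
    q,e,a=ik(P+[0,0,dz],Rc,q,.001);print("up",dz,q.round(2),e.round(1),a.round(2))
for k in range(1,7):
    T=Rc*Ro.from_rotvec([0,0,-.735*k/6]);q,e,a=ik(P+[0,0,.27],T,q);print("untilt",q.round(2),e.round(1),a.round(2))
for k in range(1,5):
    q,e,a=ik(P+[0.0,0,.27],T*Ro.from_rotvec([0,-np.pi*k/4,0]),q);print("flip",q.round(2),e.round(1),a.round(2))
T=T*Ro.from_rotvec([0,-np.pi,0])
A=pose(-11.1,0)*FL;print((T.inv()*A).as_rotvec())
for bx,a,z in((-230,15,.30),(-200,30,.2),(-200,35,.1),(-180,35,.024),(-150,35,.024),(-100,35,.024),(-60,35,.024),(-30,35,.024)):
    q,e,an=ik(np.array([*w(bx,1),z]),pose(-11.1,a)*FL,q);print(bx,a,z,q.round(2),e.round(1),an.round(2))
E
```

```text
up 0.05 [ 0.15 -0.3  -0.56  2.42  0.61  0.42 -2.66] 0.0 0.0
up 0.1 [-0.3  -0.3  -0.18  2.34  0.69  0.62 -2.69] 11.9 1.58
up 0.15 [-0.32 -0.3  -0.16  2.23  0.61  0.75 -2.59] 23.4 3.71
up 0.2 [-0.33 -0.3  -0.15  2.11  0.54  0.88 -2.5 ] 30.3 5.42
up 0.27 [-0.33 -0.3  -0.14  1.95  0.47  1.04 -2.38] 34.2 6.87
untilt [-0.24 -0.27 -0.15  1.88  0.32  1.11 -2.22] 25.5 5.33
untilt [-0.17 -0.27 -0.15  1.85  0.21  1.16 -2.1 ] 9.7 2.09
untilt [-0.17 -0.24 -0.11  1.8   0.14  1.24 -2.04] 0.0 0.0
untilt [-0.17 -0.15 -0.09  1.7   0.09  1.36 -1.99] 0.0 0.0
untilt [-0.16 -0.06 -0.07  1.6   0.05  1.48 -1.96] 0.0 0.0
untilt [-0.15  0.03 -0.05  1.51  0.01  1.6  -1.93] 0.0 0.0
flip [-0.14  0.03 -0.07  1.51  0.01  1.6  -1.14] 0.0 0.0
flip [-0.12  0.03 -0.08  1.51  0.01  1.6  -0.36] 0.0 0.0
flip [-0.11  0.03 -0.09  1.51  0.01  1.6   0.43] 0.0 0.0
flip [-0.1   0.03 -0.1   1.51  0.01  1.6   1.21] 0.0 0.0
[0.00385716 0.03668161 0.00396962]
-230 15 0.3 [-0.11 -0.23 -0.18  1.9   0.08  1.24  1.07] 0.0 0.0
-200 30 0.2 [-0.21 -0.27 -0.17  2.2   0.33  0.8   0.81] 2.7 0.46
-200 35 0.1 [-0.15 -0.18 -0.28  2.39  0.65  0.51  0.42] 0.0 0.0
-180 35 0.024 [-0.17  0.03 -0.26  2.41  1.1   0.39 -0.02] 0.0 0.0
-150 35 0.024 [-0.14  0.08 -0.23  2.35  1.11  0.37  0.02] 0.0 0.0
-100 35 0.024 [-0.11  0.17 -0.21  2.25  1.09  0.35  0.09] 0.0 0.0
-60 35 0.024 [-0.07  0.23 -0.21  2.17  1.06  0.35  0.17] 0.0 0.0
-30 35 0.024 [-0.05  0.28 -0.21  2.11  1.03  0.35  0.23] 0.0 0.0
```

```bash
python3 - <<'E'
from plan import *
from h import rows
q=np.array(D[-1][0]);P=np.array(D[-1][1]);Rc=Ro.from_rotvec(D[-1][2])
for i in range(1,11):
    dz=.027*i; th=-.06*max(0,i-2)
    T=Rc*Ro.from_rotvec([0,0,th])
    q,e,a=ik(P+[0,0,dz],T,q,.001);X,_=fk2(q,PK);print(i,q.round(2),e.round(1),a.round(2),((X-P)*1000).round(0))
E
python3 - <<'E'
from h import *
s=ctrl.get_state();R=Ro.from_rotvec(s["tool_rot"]);P=s["position"]
rows(P+[0,0,.054],R,2)
rows(P+[0,0,.27],R*Ro.from_rotvec([0,0,-.48]),8,P+[0,0,.054],R)
E
```

```text
1 [ 0.44 -0.3  -0.83  2.43  0.55  0.33 -2.63] 0.0 0.0 [ 0.  0. 27.]
2 [ 0.08 -0.3  -0.5   2.41  0.63  0.44 -2.67] 0.0 0.0 [ 0.  0. 54.]
3 [-0.26 -0.3  -0.17  2.34  0.58  0.6  -2.57] 1.7 0.23 [ 1.  1. 80.]
4 [-0.24 -0.3  -0.16  2.26  0.43  0.7  -2.39] 3.5 0.52 [  3.   1. 107.]
5 [-0.21 -0.3  -0.16  2.17  0.32  0.8  -2.26] 2.1 0.36 [  2.   1. 134.]
6 [-0.22 -0.29 -0.12  2.09  0.25  0.91 -2.18] 0.0 0.0 [ -0.   0. 162.]
7 [-0.23 -0.27 -0.09  2.    0.21  1.02 -2.12] 0.0 0.0 [ -0.   0. 189.]
8 [-0.23 -0.24 -0.07  1.91  0.17  1.13 -2.08] 0.0 0.0 [ -0.   0. 216.]
9 [-0.23 -0.2  -0.06  1.81  0.13  1.25 -2.04] 0.0 0.0 [ -0.   0. 243.]
10 [-0.23 -0.16 -0.04  1.71  0.11  1.36 -2.01] 0.0 0.0 [ -0.   0. 270.]
total turn [0. 0. 0.] per row [0. 0. 0.] dist/row 27.0
[[-18.1, -20.0, 0.2], [-18.1, -20.0, 0.2]]
total turn [ 0.   -0.   -0.48] per row [ 0.   -0.   -0.06] dist/row 27.0
[[-18.1, -20.0, 0.2], [-16.9, -21.0, 0.2], [-15.6, -22.0, 0.2], [-14.3, -22.9, 0.2], [-12.9, -23.7, 0.2], [-11.4, -24.5, 0.2], [-9.9, -25.1, 0.2], [-8.4, -25.7, 0.2]]
```

>>> {"api": "play_rows", "payload": {"translation": [[-18,-20,0],[-18,-20,0],[-18,-20,0],[-17,-21,0],[-16,-22,0],[-14,-23,0],[-13,-24,0],[-11,-24,0],[-10,-25,0],[-8,-26,0]], "turn": [[0,0,0],[0,0,0],[0,0,-0.06],[0,0,-0.06],[0,0,-0.06],[0,0,-0.06],[0,0,-0.06],[0,0,-0.06],[0,0,-0.06],[0,0,-0.06]], "fingers": [-0.4,-0.4,-0.4,-0.4,-0.4,-0.4,-0.4,-0.4,-0.4,-0.4]}}

```text
time: 10.02
position: [0.5153, 0.0794, 0.3296]
tool_rot: [0.484, 2.091, -2.157]
ft_force: [0.8, -0.3, 0.6]
grip_width: 0.304
```

Run:
```python
from h import *
st()
s=ctrl.get_state();R=Ro.from_rotvec(s["tool_rot"])
rows([.50,.09,.36],pose(-11.1,5)*Ro.from_rotvec([0,np.pi-.001,0]),25)
```

```text
t 10.02 q [-0.1, -0.194, -0.169, 1.815, 0.101, 1.252, -2.018] P [0.5153 0.0794 0.3296] F [ 0.8 -0.3  0.6] g 0.304 bay [-195.8    1.8]
az -10.4 tilt 17.0 jaw z [-0.157 -0.987  0.007]
total turn [-3.260e-01 -3.089e+00  1.000e-03] per row [-0.013 -0.124  0.   ] dist/row 1.4
[[0.3, -1.4, -0.3], [0.2, -1.4, -0.4], [0.2, -1.3, -0.4], [0.1, -1.3, -0.4], [0.1, -1.3, -0.5], [0.0, -1.3, -0.5], [-0.0, -1.3, -0.5], [-0.1, -1.3, -0.5], [-0.2, -1.3, -0.5], [-0.2, -1.3, -0.5], [-0.3, -1.3, -0.5], [-0.4, -1.3, -0.5], [-0.4, -1.3, -0.4], [-0.5, -1.3, -0.4], [-0.5, -1.3, -0.4], [-0.6, -1.3, -0.3], [-0.6, -1.3, -0.3], [-0.6, -1.3, -0.2], [-0.6, -1.3, -0.1], [-0.7, -1.3, -0.1], [-0.7, -1.3, -0.0], [-0.7, -1.3, 0.1], [-0.6, -1.3, 0.1], [-0.6, -1.3, 0.2], [-0.6, -1.3, 0.2]]
```

>>> {"api": "play_rows", "payload": {"translation": [[0,-5,0],[0,-5,0],[0,-5,0],[0,0,0],[0,0,0],[0,0,0],[0,0,0],[0,0,0],[0,0,0],[0,0,0]], "turn": [[0,0,-0.1],[0,0,-0.1],[0,0,-0.1],[0,-0.12,0],[0,-0.12,0],[0,-0.12,0],[0,-0.12,0],[0,-0.12,0],[0,-0.12,0],[0,-0.12,0]], "fingers": [-0.4,-0.4,-0.4,-0.4,-0.4,-0.4,-0.4,-0.4,-0.4,-0.4]}}

```text
time: 10.85
position: [0.5127, 0.08, 0.3426]
tool_rot: [-0.658, 1.818, -1.833]
ft_force: [0.7, 0.5, -0.2]
grip_width: 0.299
```

>>> {"api": "play_rows", "payload": {"translation": [[0,0,0],[0,0,0],[0,0,0],[0,0,0],[0,0,0],[0,0,0],[0,0,0],[0,0,0],[0,0,0],[0,0,0]], "turn": [[0,-0.12,0],[0,-0.12,0],[0,-0.12,0],[0,-0.12,0],[0,-0.12,0],[0,-0.12,0],[0,-0.12,0],[0,-0.12,0],[0,-0.12,0],[0,-0.12,0]], "fingers": [-0.4,-0.4,-0.4,-0.4,-0.4,-0.4,-0.4,-0.4,-0.4,-0.4]}}

```text
time: 11.68
position: [0.5126, 0.08, 0.3427]
tool_rot: [-1.351, 0.971, -0.977]
ft_force: [-0.8, 0.2, 0.4]
grip_width: 0.299
```

>>> {"api": "play_rows", "payload": {"translation": [[0,0,0],[0,0,0],[0,0,0],[0,0,0],[0,0,0],[0,0,0],[0,0,0],[0,0,0],[0,0,0],[0,0,0]], "turn": [[0,-0.12,0],[0,-0.12,0],[0,-0.12,0],[0,-0.12,0],[0,-0.12,0],[0,-0.12,0],[0,-0.12,0],[0,-0.12,0],[0,-0.12,0],[0,0,0]], "fingers": [-0.4,-0.4,-0.4,-0.4,-0.4,-0.4,-0.4,-0.4,-0.4,-0.4]}}

```text
time: 12.52
position: [0.5128, 0.0799, 0.3428]
tool_rot: [-1.575, 0.14, -0.139]
ft_force: [0.0, -0.1, -1.2]
grip_width: 0.299
```

Run:
```python
from h import *
from plan import ik,FL
import numpy as np
st()
s=ctrl.get_state();R=Ro.from_rotvec(s["tool_rot"]).as_matrix();print(R.round(3))
q=s["joint_positions"];P=s["position"];R0=Ro.from_rotvec(s["tool_rot"])
P1=np.array([*w(-215,1),.16]);R1=pose(-11.1,32)*FL
rv=(R0.inv()*R1).as_rotvec()
for i in range(1,11):
    q,e,a=ik(P+(P1-P)*i/10,R0*Ro.from_rotvec(rv*i/10),q,.005);print(q.round(2),e.round(1),a.round(2))
rows(P1,R1,10)
```

```text
t 12.52 q [-0.063, 0.018, -0.151, 1.564, 0.011, 1.563, 1.179] P [0.5128 0.0799 0.3428] F [ 0.  -0.1 -1.2] g 0.299 bay [-198.2    1.8]
az -96.9 tilt 0.5 jaw z [ 0.177  0.984 -0.009]
[[ 0.984 -0.001  0.177]
 [-0.177 -0.009  0.984]
 [ 0.001 -1.    -0.009]]
[-0.07 -0.03 -0.16  1.64  0.03  1.47  1.17] 0.0 0.0
[-0.07 -0.07 -0.17  1.72  0.04  1.39  1.15] 0.0 0.0
[-0.07 -0.11 -0.18  1.8   0.06  1.3   1.13] 0.0 0.0
[-0.08 -0.14 -0.19  1.88  0.08  1.21  1.1 ] 0.0 0.0
[-0.08 -0.18 -0.2   1.95  0.1   1.12  1.07] 0.0 0.0
[-0.08 -0.21 -0.22  2.03  0.13  1.03  1.03] 0.0 0.0
[-0.08 -0.24 -0.24  2.1   0.17  0.94  0.98] 0.0 0.0
[-0.07 -0.26 -0.27  2.17  0.21  0.85  0.92] 0.0 0.0
[-0.06 -0.28 -0.31  2.24  0.26  0.76  0.85] 0.0 0.0
[-0.04 -0.29 -0.36  2.31  0.33  0.67  0.75] 0.0 0.0
total turn [ 0.004  0.018 -0.558] per row [ 0.     0.002 -0.056] dist/row 18.4
[[-1.7, 18.3, 0.1], [-2.7, 18.2, 0.1], [-3.7, 18.0, 0.1], [-4.7, 17.7, 0.1], [-5.7, 17.5, 0.1], [-6.7, 17.1, 0.0], [-7.6, 16.7, 0.0], [-8.5, 16.3, -0.0], [-9.4, 15.8, -0.0], [-10.3, 15.2, -0.0]]
```

>>> {"api": "play_rows", "payload": {"translation": [[-2,18,0],[-3,18,0],[-4,18,0],[-5,18,0],[-6,17,0],[-7,17,0],[-8,17,0],[-8,16,0],[-9,16,0],[-10,15,0]], "turn": [[0,0.002,-0.056],[0,0.002,-0.056],[0,0.002,-0.056],[0,0.002,-0.056],[0,0.002,-0.056],[0,0.002,-0.056],[0,0.002,-0.056],[0,0.002,-0.056],[0,0.002,-0.056],[0,0.002,-0.056]], "fingers": [-0.4,-0.4,-0.4,-0.4,-0.4,-0.4,-0.4,-0.4,-0.4,-0.4]}}

```text
time: 13.35
position: [0.4958, 0.0814, 0.1604]
tool_rot: [-1.577, -0.287, -0.602]
ft_force: [0.6, 0.0, 0.3]
grip_width: 0.303
```

Run:
```python
from h import *
from plan import ik,FL
st()
s=ctrl.get_state()
q=s["joint_positions"];P=s["position"];R0=Ro.from_rotvec(s["tool_rot"])
P1=np.array([*w(-188,1),.026]);R1=pose(-11.1,36)*FL
rv=(R0.inv()*R1).as_rotvec()
for i in range(1,11):
    q,e,a=ik(P+(P1-P)*i/10,R0*Ro.from_rotvec(rv*i/10),q,.005);print(q.round(2),e.round(1),a.round(2))
rows(P1,R1,10)
```

```text
t 13.35 q [-0.071, -0.295, -0.338, 2.309, 0.36, 0.673, 0.716] P [0.4958 0.0814 0.1604] F [0.6 0.  0.3] g 0.303 bay [-2.152e+02 -1.000e-01]
az -11.7 tilt 32.4 jaw z [ 0.203  0.979 -0.   ]
[-0.06 -0.27 -0.35  2.33  0.39  0.63  0.68] 0.0 0.0
[-0.04 -0.25 -0.37  2.34  0.43  0.6   0.64] 0.0 0.0
[-0.03 -0.22 -0.39  2.36  0.48  0.56  0.59] 0.0 0.0
[-0.01 -0.2  -0.41  2.37  0.53  0.53  0.53] 0.0 0.0
[ 0.01 -0.17 -0.43  2.38  0.6   0.49  0.46] 0.0 0.0
[ 0.02 -0.13 -0.45  2.39  0.69  0.46  0.38] 0.0 0.0
[ 0.04 -0.1  -0.47  2.4   0.78  0.44  0.28] 0.0 0.0
[ 0.04 -0.06 -0.48  2.41  0.9   0.42  0.16] 0.0 0.0
[ 0.04 -0.02 -0.48  2.42  1.03  0.4   0.04] 0.0 0.0
[ 0.04  0.02 -0.48  2.43  1.16  0.4  -0.09] 0.0 0.0
total turn [ 0.006 -0.009 -0.063] per row [ 0.001 -0.001 -0.006] dist/row 13.7
[[-4.9, 12.8, 0.1], [-5.0, 12.8, 0.1], [-5.1, 12.7, 0.1], [-5.1, 12.7, 0.1], [-5.2, 12.7, 0.1], [-5.3, 12.6, 0.1], [-5.4, 12.6, 0.1], [-5.5, 12.6, 0.1], [-5.5, 12.5, 0.1], [-5.6, 12.5, 0.1]]
```

>>> {"api": "play_rows", "payload": {"translation": [[-5,12.8,0.1],[-5,12.8,0.1],[-5,12.7,0.1],[-5,12.7,0.1],[-5.2,12.7,0.1],[-5.3,12.6,0.1],[-5.4,12.6,0.1],[-5.5,12.6,0.1],[-5.5,12.5,0.1],[-5.5,12.5,0.1]], "turn": [[0.001,-0.001,-0.006],[0.001,-0.001,-0.006],[0.001,-0.001,-0.006],[0.001,-0.001,-0.006],[0.001,-0.001,-0.006],[0.001,-0.001,-0.006],[0.001,-0.001,-0.006],[0.001,-0.001,-0.006],[0.001,-0.001,-0.006],[0.001,-0.001,-0.006]], "fingers": [-0.4,-0.4,-0.4,-0.4,-0.4,-0.4,-0.4,-0.4,-0.4,-0.4]}}

```text
time: 14.18
position: [0.5232, 0.0759, 0.0263]
tool_rot: [-1.57, -0.344, -0.638]
ft_force: [-0.0, -1.0, 0.1]
grip_width: 0.299
```

Run:
```python
import h
from h import *
from plan import FL
st();h.LASTB=[.5694,.068];cap(8)
s=cv2.imread("pics/side8.png")[130:270,190:370];t=cv2.imread("pics/top8.png")[120:260,180:360]
cv2.imwrite("pics/z8.png",cv2.resize(np.hstack([s,t]),None,fx=2.2,fy=2.2,interpolation=cv2.INTER_CUBIC))
rows([*w(-172,1),.024],pose(-11.1,36)*FL,4)
```

```text
t 14.18 q [0.086, 0.02, -0.521, 2.422, 1.142, 0.396, -0.066] P [0.5232 0.0759 0.0263] F [-0.  -1.   0.1] g 0.299 bay [-187.3   -0.2]
az -11.0 tilt 35.8 jaw z [ 0.191  0.982 -0.   ]
top [242.  190.5] [18. 19.] [0.5668 0.0666 0.215 ] bay [-142.7   -0.9]
side [267.  188.6] [16. 18.] [0.5719 0.0692 0.215 ] bay [-138.2    2.6]
total turn [ 0.     0.004 -0.009] per row [ 0.     0.001 -0.002] dist/row 4.3
[[3.4, 2.5, 0.5], [3.4, 2.5, 0.5], [3.4, 2.5, 0.5], [3.4, 2.5, 0.5]]
```

View pics/z8.png

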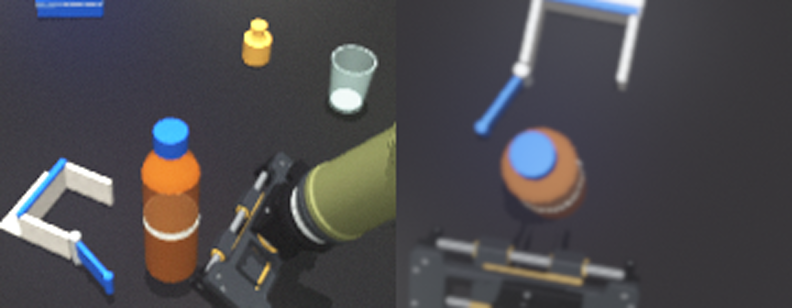

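The bottle stands at bay (-140, 1) and the fingers are right behind it. From here it's a straight push along bay x.

>>> {"api": "play_rows", "payload": {"translation": [[3,2.2,0],[3,2.2,0],[4.1,2.9,0],[4.9,3.5,0.1],[4.9,3.5,0.1],[4.9,3.5,0],[4.9,3.5,0],[4.9,3.5,0],[4.9,3.5,0],[4.1,2.9,0]], "turn": [[0,0,0],[0,0,0],[0,0,0],[0,0,0],[0,0,0],[0,0,0],[0,0,0],[0,0,0],[0,0,0],[0,0,0]], "fingers": [-0.4,-0.4,-0.4,-0.4,-0.4,-0.4,-0.4,-0.4,-0.4,-0.4]}}

```text
time: 15.12
position: [0.5771, 0.0664, 0.0277]
tool_rot: [-1.57, -0.348, -0.636]
ft_force: [-4.8, 0.3, 3.6]
grip_width: 0.299
```

Run:
```python
import h
from h import *
from plan import FL
st();h.LASTB=w(-95,1);cap(9)
s=cv2.imread("pics/side9.png")[130:270,170:350];t=cv2.imread("pics/top9.png")[100:240,180:360]
cv2.imwrite("pics/z9.png",cv2.resize(np.hstack([s,t]),None,fx=2.2,fy=2.2,interpolation=cv2.INTER_CUBIC))
rows([*w(-80,.5),.026],pose(-11.1,36)*FL,10)
```

```text
t 15.12 q [0.121, 0.121, -0.486, 2.319, 1.184, 0.39, -0.015] P [0.5771 0.0664 0.0277] F [-4.8  0.3  3.6] g 0.299 bay [-132.6    0.9]
az -10.9 tilt 35.8 jaw z [ 0.188  0.982 -0.001]
top [235.5 168. ] [41. 26.] [0.6046 0.077  0.215 ] bay [-107.6   16.6]
side [251.  182.6] [16. 18.] [0.6103 0.0607 0.215 ] bay [-98.9   1.7]
total turn [-0.002  0.004 -0.003] per row [-0.  0. -0.] dist/row 5.2
[[4.1, 3.2, -0.1], [4.1, 3.2, -0.0], [4.1, 3.2, -0.0], [4.1, 3.2, -0.0], [4.1, 3.2, -0.0], [4.1, 3.2, -0.0], [4.1, 3.2, -0.0], [4.1, 3.2, -0.0], [4.1, 3.2, -0.0], [4.1, 3.2, -0.0]]
```

View pics/z9.png

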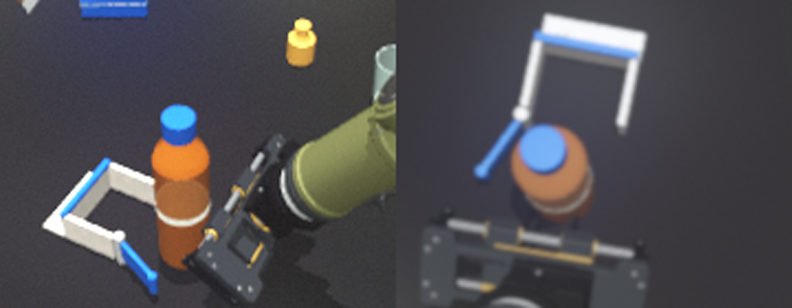

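>>> {"api": "play_rows", "payload": {"translation": [[4.5,3.5,0],[4.9,3.7,0],[4.9,3.7,0],[4.9,3.7,0],[4.9,3.7,0],[4.9,3.7,0],[4.9,3.7,0],[4.9,3.7,0],[4.5,3.5,0],[4.1,3.0,0]], "turn": [[0,0,0],[0,0,0],[0,0,0],[0,0,0],[0,0,0],[0,0,0],[0,0,0],[0,0,0],[0,0,0],[0,0,0]], "fingers": [-0.4,-0.4,-0.4,-0.4,-0.4,-0.4,-0.4,-0.4,-0.4,-0.4]}}

```text
time: 16.05
position: [0.6351, 0.0556, 0.0265]
tool_rot: [-1.57, -0.349, -0.635]
ft_force: [-6.0, 0.0, 5.8]
grip_width: 0.302
```

Run:
```python
import h
from h import *
from plan import FL
print(bay(onz("top",(246.8,167.3),.215)))
st();h.LASTB=w(-38,1);cap(10)
s=cv2.imread("pics/side10.png")[130:270,150:330];t=cv2.imread("pics/top10.png")[80:220,180:360]
cv2.imwrite("pics/z10.png",cv2.resize(np.hstack([s,t]),None,fx=2.2,fy=2.2,interpolation=cv2.INTER_CUBIC))
rows([*w(-38,0),.026],pose(-11.1,36)*FL,8)
```

```text
[-103.280567     -1.58787662]
t 16.05 q [0.145, 0.228, -0.454, 2.202, 1.197, 0.39, 0.054] P [0.6351 0.0556 0.0265] F [-6.   0.   5.8] g 0.302 bay [-73.6   1.5]
az -10.9 tilt 35.8 jaw z [ 0.187  0.982 -0.001]
top [253. 134.] [18. 20.] [0.6615 0.0474 0.215 ] bay [-46.1  -1.5]
side [227.  174.6] [16. 18.] [0.669  0.0507 0.215 ] bay [-39.4   3.2]
total turn [-0.002  0.004 -0.003] per row [-0.     0.001 -0.   ] dist/row 4.4
[[3.5, 2.6, -0.2], [3.5, 2.6, -0.2], [3.5, 2.6, -0.2], [3.5, 2.6, -0.2], [3.5, 2.6, -0.2], [3.5, 2.6, -0.2], [3.5, 2.6, -0.2], [3.5, 2.6, -0.2]]
```

View pics/z10.png

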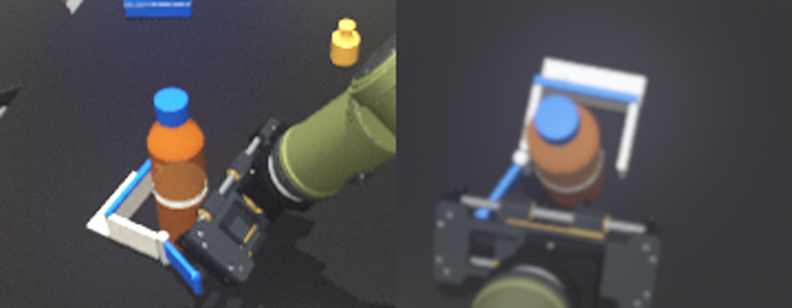

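>>> {"api": "play_rows", "payload": {"translation": [[3.2,2.4,-0.2],[3.2,2.4,-0.2],[3.2,2.4,-0.2],[3.2,2.4,-0.2],[3.2,2.4,-0.2],[3.2,2.4,-0.2],[3.2,2.4,0],[2.4,1.8,0],[1.6,1.2,0],[0,0,0]], "turn": [[0,0,0],[0,0,0],[0,0,0],[0,0,0],[0,0,0],[0,0,0],[0,0,0],[0,0,0],[0,0,0],[0,0,0]], "fingers": [-0.4,-0.4,-0.4,-0.4,-0.4,-0.4,-0.4,-0.4,-0.4,-0.4]}}

```text
time: 16.98
position: [0.667, 0.0483, 0.0258]
tool_rot: [-1.569, -0.348, -0.635]
ft_force: [-4.3, 1.5, 4.0]
grip_width: 0.296
```

Run:
```python
import h
from h import *
from plan import FL
st();h.LASTB=w(-6,1);cap(11)
s=cv2.imread("pics/side11.png")[130:270,150:330];t=cv2.imread("pics/top11.png")[80:220,180:360]
cv2.imwrite("pics/z11.png",cv2.resize(np.hstack([s,t]),None,fx=2.2,fy=2.2,interpolation=cv2.INTER_CUBIC))
```

```text
t 16.98 q [0.161, 0.284, -0.443, 2.134, 1.186, 0.391, 0.106] P [0.667  0.0483 0.0258] F [-4.3  1.5  4. ] g 0.296 bay [-40.8   0.5]
az -10.9 tilt 35.8 jaw z [ 0.187  0.982 -0.001]
top [256. 114.] [20. 22.] [0.6957 0.042  0.215 ] bay [-11.5  -0.2]
side [215.5 170.2] [15. 17.] [0.6985 0.0442 0.215 ] bay [-9.1  2.5]
```

View pics/z11.png

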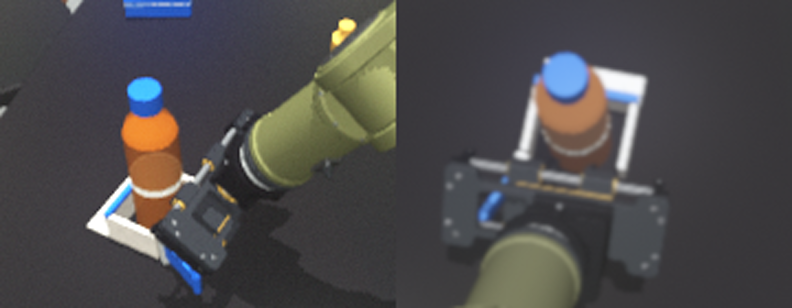

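>>> {"api": "play_rows", "payload": {"translation": [[0.8,0.6,0],[0.8,0.6,0],[0.8,0.6,0],[0.8,0.6,0],[0.8,0.6,0],[0.8,0.6,0],[0.8,0.6,0],[0,0,0],[0,0,0],[0,0,0]], "turn": [[0,0,0],[0,0,0],[0,0,0],[0,0,0],[0,0,0],[0,0,0],[0,0,0],[0,0,0],[0,0,0],[0,0,0]], "fingers": [-0.4,-0.4,-0.4,-0.4,-0.4,-0.4,-0.4,-0.4,-0.4,-0.4]}}

```text
time: 17.92
position: [0.6736, 0.0469, 0.0256]
tool_rot: [-1.57, -0.348, -0.635]
ft_force: [-5.3, 0.6, 4.8]
grip_width: 0.302
```

Run:
```python
import h
from h import *
st();h.LASTB=w(-3,1);cap(12)
```

```text
t 17.92 q [0.164, 0.295, -0.442, 2.12, 1.183, 0.392, 0.117] P [0.6736 0.0469 0.0256] F [-5.3  0.6  4.8] g 0.302 bay [-34.1   0.4]
az -10.9 tilt 35.8 jaw z [ 0.187  0.982 -0.001]
top [256.5 110.5] [19. 21.] [0.7017 0.0411 0.215 ] bay [-5.4  0.1]
side [213.  169.6] [16. 17.] [0.7047 0.0437 0.215 ] bay [-3.   3.2]
```

>>> {"api": "play_rows", "payload": {"translation": [[0.4,0.3,0],[0.4,0.3,0],[0.4,0.3,0],[0.4,0.3,0],[0.4,0.3,0],[0,0,0],[0,0,0],[0,0,0],[0,0,0],[0,0,0]], "turn": [[0,0,0],[0,0,0],[0,0,0],[0,0,0],[0,0,0],[0,0,0],[0,0,0],[0,0,0],[0,0,0],[0,0,0]], "fingers": [-0.4,-0.4,-0.4,-0.4,-0.4,-0.4,-0.4,-0.4,-0.4,-0.4]}}

```text
time: 18.85
position: [0.6758, 0.0465, 0.0255]
tool_rot: [-1.57, -0.348, -0.635]
ft_force: [-8.5, 0.5, 6.4]
grip_width: 0.301
```

Run:
```python
import h
from h import *
st()
```

```text
t 18.85 q [0.165, 0.299, -0.441, 2.115, 1.181, 0.393, 0.121] P [0.6758 0.0465 0.0255] F [-8.5  0.5  6.4] g 0.301 bay [-31.9   0.4]
az -10.9 tilt 35.8 jaw z [ 0.187  0.982 -0.001]
```

The force rose to 8.5 N at the last step, so the bottle is against the back wall. I'll back straight off, lift, and shut the fingers to use them on the gate.

>>> {"api": "play_rows", "payload": {"translation": [[-4.1,-2.9,0],[-8.1,-5.9,0],[-12,-9,0],[-13,-9,0],[-13,-9,0],[-13,-9,0],[14,-19.5,0],[14,-19.5,0],[14,-19.5,0],[14,-19.5,0]], "turn": [[0,0,0],[0,0,0],[0,0,0],[0,0,0],[0,0,0],[0,0,0],[0,0,0],[0,0,0],[0,0,0],[0,0,0]], "fingers": [-0.4,-0.4,-0.4,-0.4,-1,-1,-1,-1,-1,-1]}}

```text
time: 19.68
position: [0.5988, 0.0608, 0.1212]
tool_rot: [-1.57, -0.347, -0.634]
ft_force: [0.5, -1.0, -0.3]
grip_width: 0.014
```

Run:
```python
import h
from h import *
from plan import FL,ik
st();h.LASTB=w(-2,1);cap(13)
s=cv2.imread("pics/side13.png")[130:270,150:330];t=cv2.imread("pics/top13.png")[80:220,180:360]
cv2.imwrite("pics/z13.png",cv2.resize(np.hstack([s,t]),None,fx=2.2,fy=2.2,interpolation=cv2.INTER_CUBIC))
s=ctrl.get_state();q=s["joint_positions"];R1=pose(-11.1,36)*FL
print("jar bay",bay([.463,.268]))
for bx,by,z in((-105,50,.12),(-80,105,.12),(-73,105,.026),(-104,64,.026),(-92,25,.026),(-54,-4,.026)):
    q,e,a=ik(np.array([*w(bx,by),z]),R1,q);print(q.round(2),e.round(1),a.round(2))
rows([*w(-74,106),.11],R1,8)
```

```text
t 19.68 q [0.225, -0.027, -0.536, 2.211, 0.632, 0.474, 0.569] P [0.5988 0.0608 0.1212] F [ 0.5 -1.  -0.3] g 0.014 bay [-110.2   -0.4]
az -10.9 tilt 35.7 jaw z [ 0.187  0.982 -0.001]
top [257.  109.5] [20. 21.] [0.7034 0.0403 0.215 ] bay [-3.6 -0.4]
side [212.  169.6] [16. 17.] [0.7068 0.0443 0.215 ] bay [-1.   4.2]
jar bay [-283.33041838  176.75936756]
[ 0.15  0.05 -0.58  2.15  0.77  0.55  0.37] 0.0 0.0
[ 0.06  0.17 -0.58  2.04  0.88  0.63  0.25] 0.0 0.0
[-0.03  0.33 -0.48  2.08  1.21  0.55 -0.09] 0.0 0.0
[ 0.    0.24 -0.48  2.2   1.21  0.49 -0.09] 0.0 0.0
[ 0.07  0.22 -0.44  2.22  1.21  0.43 -0.03] 0.0 0.0
[ 0.13  0.25 -0.41  2.17  1.19  0.38  0.08] 0.0 0.0
total turn [-0.004  0.003  0.005] per row [-0.     0.     0.001] dist/row 13.9
[[2.2, 4.1, 13.1], [2.2, 4.1, 13.1], [2.2, 4.1, 13.1], [2.2, 4.1, 13.1], [2.2, 4.1, 13.1], [2.2, 4.1, 13.1], [2.2, 4.0, 13.1], [2.1, 4.0, 13.1]]
```

View pics/z13.png

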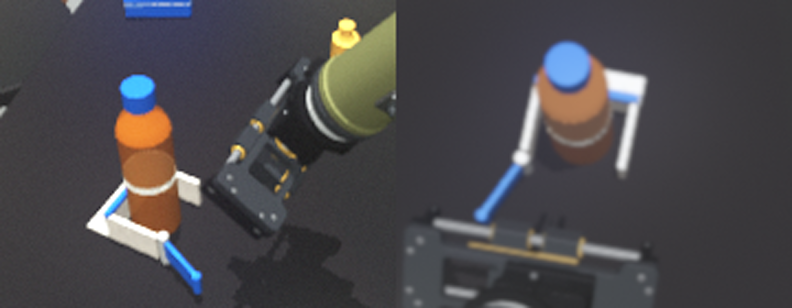

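>>> {"api": "play_rows", "payload": {"translation": [[2.2,4,13],[2.2,4,13],[2.2,4,13],[2.2,4,13],[2.2,4,13],[2.2,4,13],[2.2,4,14],[2.2,4,14],[-14.6,20,0],[-14.6,20,0]], "turn": [[0,0,0],[0,0,0],[0,0,0],[0,0,0],[0,0,0],[0,0,0],[0,0,0],[0,0,0],[0,0,0],[0,0,0]], "fingers": [-1,-1,-1,-1,-1,-1,-1,-1,-1,-1]}}

```text
time: 20.62
position: [0.6527, 0.1604, 0.0557]
tool_rot: [-1.567, -0.35, -0.637]
ft_force: [-0.7, -1.1, -0.2]
grip_width: 0.007
```

Run:
```python
from h import *
st()
for n in("top","side"):cv2.imwrite(f"pics/{n}14.png",ctrl.get_image(n))
s=cv2.imread("pics/side14.png")[150:290,150:330];t=cv2.imread("pics/top14.png")[80:220,150:330]
cv2.imwrite("pics/z14.png",cv2.resize(np.hstack([s,t]),None,fx=2.2,fy=2.2,interpolation=cv2.INTER_CUBIC))
```

```text
t 20.62 q [0.019, 0.28, -0.546, 2.073, 1.105, 0.578, 0.025] P [0.6527 0.1604 0.0557] F [-0.7 -1.1 -0.2] g 0.007 bay [-76.5 107.7]
az -10.7 tilt 35.9 jaw z [0.186 0.983 0.001]
```

View pics/z14.png

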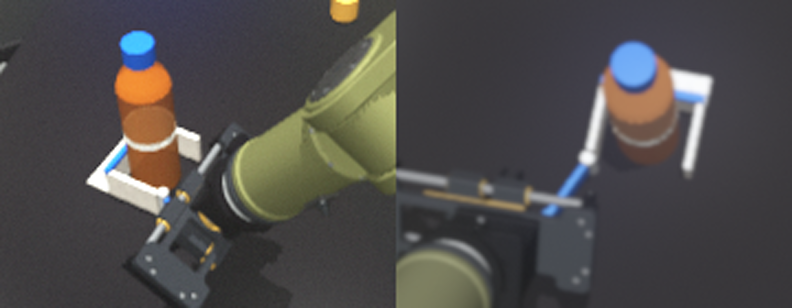

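>>> {"api": "play_rows", "payload": {"translation": [[-8,11.5,0],[-8,11.5,0],[-2.2,-1.6,-7.3],[-2.2,-1.6,-7.3],[-2.2,-1.6,-7.3],[-2.2,-1.6,-7.3],[-2.2,-1.6,-7.3],[-2.2,-1.6,-7.3],[-1.5,-1.1,-6],[-1,-0.8,-6]], "turn": [[0,0,0],[0,0,0],[0,0,0],[0,0,0],[0,0,0],[0,0,0],[0,0,0],[0,0,0],[0,0,0],[0,0,0]], "fingers": [-1,-1,-1,-1,-1,-1,-1,-1,-1,-1]}}

```text
time: 21.55
position: [0.6229, 0.107, 0.0285]
tool_rot: [-1.569, -0.349, -0.636]
ft_force: [1.5, 0.1, 0.2]
grip_width: 0.002
```

Run:
```python
from h import *
st()
for n in("top","side"):cv2.imwrite(f"pics/{n}15.png",ctrl.get_image(n))
s=cv2.imread("pics/side15.png")[150:290,150:330];t=cv2.imread("pics/top15.png")[80:220,150:330]
cv2.imwrite("pics/z15.png",cv2.resize(np.hstack([s,t]),None,fx=2.2,fy=2.2,interpolation=cv2.INTER_CUBIC))
```

```text
t 21.55 q [0.062, 0.234, -0.495, 2.194, 1.201, 0.471, -0.042] P [0.6229 0.107  0.0285] F [1.5 0.1 0.2] g 0.002 bay [-95.4  49.6]
az -10.9 tilt 35.9 jaw z [ 0.187  0.982 -0.001]
```

View pics/z15.png

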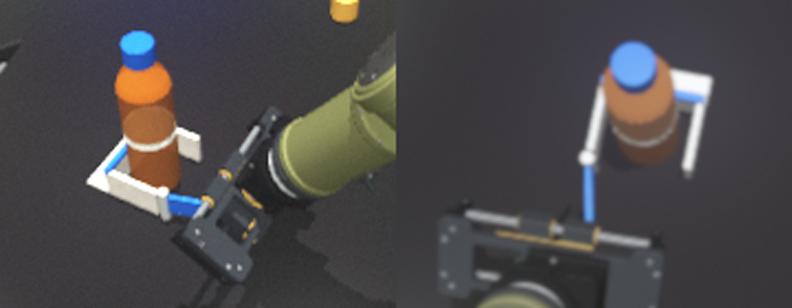

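>>> {"api": "play_rows", "payload": {"translation": [[0,0,-6],[0.5,0.3,-6],[0.8,0.6,-6],[1,0.7,-6],[3,2.2,-4.8],[3,2.2,-4.8],[3,2.2,-4.8],[3,2.2,-4.8],[3.8,2.7,-2],[3.8,2.7,-2]], "turn": [[0,0,0],[0,0,0],[0,0,0],[0,0,0],[0,0,0],[0,0,0],[0,0,0],[0,0,0],[0,0,0],[0,0,0]], "fingers": [-1,-1,-1,-1,-1,-1,-1,-1,-1,-1]}}

```text
time: 22.48
position: [0.6408, 0.0551, 0.0276]
tool_rot: [-1.571, -0.347, -0.636]
ft_force: [-1.1, 0.1, 0.7]
grip_width: 0.01
```

Run:
```python
from h import *
st()
for n in("top","side"):cv2.imwrite(f"pics/{n}16.png",ctrl.get_image(n))
s=cv2.imread("pics/side16.png")[150:290,150:330];t=cv2.imread("pics/top16.png")[80:220,150:330]
cv2.imwrite("pics/z16.png",cv2.resize(np.hstack([s,t]),None,fx=2.2,fy=2.2,interpolation=cv2.INTER_CUBIC))
```

```text
t 22.48 q [0.146, 0.236, -0.452, 2.188, 1.185, 0.393, 0.069] P [0.6408 0.0551 0.0276] F [-1.1  0.1  0.7] g 0.01 bay [-67.9   2. ]
az -11.0 tilt 35.8 jaw z [ 0.189  0.982 -0.002]
```

View pics/z16.png

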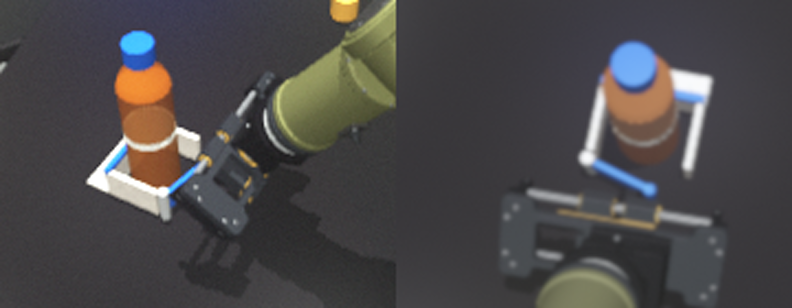

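>>> {"api": "play_rows", "payload": {"translation": [[1.2,0.9,-1],[1.2,0.9,-1],[1.2,0.9,-1],[1.2,0.9,-1],[1.2,0.9,-1],[1.2,0.9,0],[1.2,0.9,0],[1.2,0.9,0],[0.8,0.6,0],[0,0,0]], "turn": [[0,0,0],[0,0,0],[0,0,0],[0,0,0],[0,0,0],[0,0,0],[0,0,0],[0,0,0],[0,0,0],[0,0,0]], "fingers": [-1,-1,-1,-1,-1,-1,-1,-1,-1,-1]}}

```text
time: 23.42
position: [0.6526, 0.0484, 0.0276]
tool_rot: [-1.57, -0.348, -0.636]
ft_force: [-0.1, 0.1, -0.2]
grip_width: 0.006
```

```bash
cat >> h.py <<'E'
def gate(k):
    im=ctrl.get_image("top");cv2.imwrite(f"pics/top{k}.png",im)
    cv2.imwrite(f"pics/side{k}.png",ctrl.get_image("side"))
    bs=[c for c in blobs(im,(100,120,60),(125,255,255),(205,143,300,200))]
    for c in bs:
        r=cv2.minAreaRect(c.astype(np.float32));p=cv2.boxPoints(r)
        h0=bay(onz("top",proj("top",[*w(-43,46),.04]),.04))
        e=max(c,key=lambda u:np.linalg.norm(bay(onz("top",u,.04))-h0));v=bay(onz("top",e,.04))-h0
        print("far end",bay(onz("top",e,.04)).round(1),"len",np.linalg.norm(v).round(1),"angle",np.arctan2(-v[0],-v[1]).round(3))
        [vx,vy,x0,y0]=cv2.fitLine(c.astype(np.float32),cv2.DIST_L2,0,.01,.01).ravel()
        a=bay(onz("top",(x0-10*vx,y0-10*vy),.04));b=bay(onz("top",(x0+10*vx,y0+10*vy),.04));d=b-a
        d=-d if d[1]>0 else d;print("line angle",np.arctan2(-d[0],-d[1]).round(3),"at",((a+b)/2).round(1))
E
python3 - <<'E'
from h import *
st();gate(17)
E
```

```text
t 23.42 q [0.158, 0.254, -0.445, 2.166, 1.181, 0.387, 0.096] P [0.6526 0.0484 0.0276] F [-0.1  0.1 -0.2] g 0.006 bay [-55.   -2.2]
az -10.9 tilt 35.8 jaw z [ 0.188  0.982 -0.001]
far end [-50.7 -23.7] len 70.1 angle 0.11
line angle 0.041 at [-46.5   6.6]
```

>>> {"api": "play_rows", "payload": {"translation": [[0.4,0.3,0],[0.4,0.3,0],[0.4,0.3,0],[0.4,0.3,0],[0.4,0.3,0],[0.4,0.3,0],[0,0,0],[0,0,0],[0,0,0],[0,0,0]], "turn": [[0,0,0],[0,0,0],[0,0,0],[0,0,0],[0,0,0],[0,0,0],[0,0,0],[0,0,0],[0,0,0],[0,0,0]], "fingers": [-1,-1,-1,-1,-1,-1,-1,-1,-1,-1]}}

```text
time: 24.35
position: [0.6545, 0.0483, 0.0272]
tool_rot: [-1.57, -0.347, -0.635]
ft_force: [-7.7, -0.2, 4.3]
grip_width: 0.007
```

Run:
```python
from h import *
st();gate(18)
```

```text
t 24.35 q [0.159, 0.259, -0.445, 2.161, 1.179, 0.387, 0.101] P [0.6545 0.0483 0.0272] F [-7.7 -0.2  4.3] g 0.007 bay [-53.1  -2. ]
az -10.9 tilt 35.8 jaw z [ 0.188  0.982 -0.002]
far end [-48.6 -23.3] len 69.5 angle 0.081
line angle 0.014 at [-45.6   6.8]
```

The force jumped to 7.7 N, so the gate is at its stop. I'll retract straight back, then up.

>>> {"api": "play_rows", "payload": {"translation": [[-2.4,-1.8,0],[-8,-6,0],[-12,-9,0],[-12,-9,0],[-12,-9,0],[-10,-8,0],[14,-19.5,0],[14,-19.5,0],[14,-19.5,0],[10,-14,0]], "turn": [[0,0,0],[0,0,0],[0,0,0],[0,0,0],[0,0,0],[0,0,0],[0,0,0],[0,0,0],[0,0,0],[0,0,0]], "fingers": [-1,-1,-1,-1,-1,-1,-1,-1,-1,-1]}}

```text
time: 25.28
position: [0.5859, 0.0625, 0.121]
tool_rot: [-1.568, -0.351, -0.637]
ft_force: [-0.3, -0.1, -0.3]
grip_width: 0.01
```

Run:
```python
import h
from h import *
st();gate(19);h.LASTB=w(-2,1);cap(20)
print(proj("side",[*w(-1,1),.085]))
for n,u,z in(("jar",(147,257),.062),("beaker",(424,281),.075),("weight",(443,209),.055)):print(n,onz("top",u,z).round(3))
a=cv2.imread("pics/side20.png");b=cv2.imread("pics/top20.png")
cv2.imwrite("pics/z20.png",cv2.resize(np.hstack([a[100:350,150:400],b[50:300,120:470]]),None,fx=1.3,fy=1.3))
# bystanders: shift between start and now
a0=cv2.imread("pics/top0.png")
for n,(x,y) in dict(jar=(148,256),beaker=(420,280),weight=(441,209)).items():
    T=a0[y-20:y+20,x-22:x+22];S=b[y-30:y+30,x-32:x+32];r=cv2.matchTemplate(S,T,cv2.TM_CCOEFF_NORMED);_,m,_,l=cv2.minMaxLoc(r);print(n,m,np.array(l)-10)
```

```text
t 25.28 q [0.2, -0.058, -0.52, 2.24, 0.617, 0.468, 0.568] P [0.5859 0.0625 0.121 ] F [-0.3 -0.1 -0.3] g 0.01 bay [-123.2   -1.2]
az -10.7 tilt 36.0 jaw z [0.186 0.982 0.   ]
far end [-48.6 -23.3] len 69.5 angle 0.081
line angle 0.03 at [-46.    5.8]
top [257.  109.5] [20. 21.] [0.7034 0.0403 0.215 ] bay [-3.6 -0.4]
side [212.  169.6] [16. 17.] [0.7068 0.0443 0.215 ] bay [-1.   4.2]
[218.43392279 207.84277838]
jar [0.463 0.268 0.062]
beaker [ 0.408 -0.263  0.075]
weight [ 0.546 -0.313  0.055]
jar 0.9999642968177795 [0 0]
beaker 0.9999250769615173 [0 0]
weight 0.9999255537986755 [0 0]
```

View pics/z20.png

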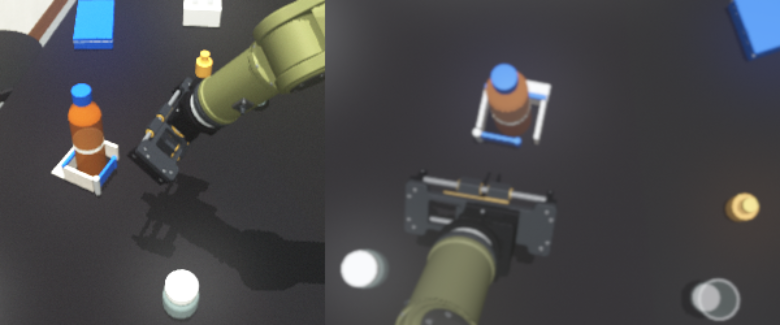

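The gate lies shut across the mouth, the bottle stands upright in the bay, the bystanders haven't moved, and the tool is clear.

```bash
python3 -c "
from bench import ctrl
print(ctrl.close_job())"
```

```text
the job is handed in; nothing more can be done
None
```

The job is handed in after about 25 s: the bottle stands in the bay against the back wall with the gate shut behind it. Handing in gives no verdict.

I pushed the bottle low on its body (about 30 mm up) with the half-closed, tilted fingers, first diagonally to the front of the bay, then straight in. The push force rose to 8.5 N at the wall. I then swept the gate shut with the closed fingertips until the force rose to 7.7 N at its stop, and backed off.

**Last checks:**
- **Bottle:** the two views put it at bay x = -3.6 and -1.0 mm and y = -0.4 and +4.2 mm, so they disagree by about 3 to 5 mm, but both are well within limits. It looks upright in both views, but I did not measure its tilt at the end.
- **Gate:** about 0.03 rad from a line fitted along it. Its outermost blue pixel gives 0.08 rad, because that includes the round end. Both are below 0.15.
- **Jar, beaker and weight:** 0 pixels of shift from the start picture.
- **Robot:** the fingertips were about 80 mm from the gate, and the force reading was near zero.

**What went wrong on the way:** my first approach for the straight push ran several joints close to their range limits. I fitted the arm's kinematics from the recorded poses, turned the gripper half round and came in at a 36° tilt instead.

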